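# Fit the amber filter and bring up the sample lamp

### The job

The dish under the lamp is light-sensitive: slide the amber filter fully home into the empty middle slot of the lamp's filter cassette, and only then turn the lamp up by sliding its dimmer along the sloped panel until the red line on the grip stands at the green tape. Leave the blue filter, the dish, the bottle and the flask where they are.

Things in the scene. Friction and masses are not known exactly. Their poses are not given: they have to be found in the camera images.
- lamp: Off-white bench lamp stand, fixed: base 200 wide and 70 high with a sloped front panel, rear column, lamp head overhanging in front, 343 high in all. Its front looks roughly to world -y, where its operator would stand. Origin on the bench under the filter beam; x away from the operator into the machine, y to the operator's left, z up. Base from x = -90 to +170.
- lamp_panel (a point): Middle of the dimmer track on the surface of the sloped front panel, at (-54, 0, 42) of the lamp; axes as the lamp. The panel faces the operator, sloped 0.66 rad (38 deg) from level: from x = -90, 14 high, up to x = -18, 70 high. An upright tool here would hit the head above: lean it back towards the operator, about square to the panel.
- lamp_head (a point): Lower front edge of the lamp head, mid width, at (-42, 0, 236) of the lamp; axes as the lamp. The head is 160 wide, 85 high, and runs back from here. Under it hangs the filter cassette, 91 wide, 56 high, its front level with this edge and open towards the operator.
- lamp_slot (a point): Where the frame's underside centre belongs: floor of the empty middle slot, 205 above the bench; axes as the lamp. Slot 63 wide, 10 high; floor and roof from x = -30 to the back stop at +31; a lead-in flares about 4 on every side out to x = -42. The slots above and below hold built-in glasses. The filter goes in level, frame first, along +x, and lies on the floor when let go.
- amber_filter: Orange-amber glass in an aluminium frame 60 x 60 x 6, loose, about 80 g. Origin at the centre of the frame's underside, z up. From its -x edge a tongue 12 wide leads to an upright black grip: x = -64 to -88, 12 thick (y), 30 high from the underside. Seated, its axes match the slot's and the grip stays outside, towards the operator. Starts level in either berth of the stand.
- amber_filter_grip (a point): Point in the black grip of the amber filter, at (-76, 0, 16) of its frame. Pinch here across y (12 wide); the sides are upright, so the tool may lean back towards the filter's -x.
- blue_filter: The same filter with blue glass, not to be used; it lies in the other berth. Origin as the amber one.
- filter_stand: Grey plastic stand, fixed, 66 x 190 x 30, origin at the centre of its underside. Two berths 93 apart along its y, with low rails 5 high beside the frames; the filters lie 30 above the bench, their tongues and grips overhanging its -x side.
- dimmer (a joint): Travel of the dimmer grip along its straight track, m: 0 at the low end (right, as the operator sees it) to 0.110 at full (left), growing along the lamp's +y; the grip is at lamp y = value - 0.055. Friction about 2 N; it stays where it is left. Starts within 0.015 of the low end; up to 0.025 the lamp stays dark.
- dimmer_grip (a point): Point in the dimmer grip, 25 off the sloped panel and 7 below the grip's top. Grip: light grey block 14 along the track, 24 up the slope, 30 high square to the panel, a red line over its middle. Its z is square to the panel, its y along the track. Once seated, the filter's grip overhangs the panel (lamp x to -88, z 205 to 235): keep the tool clear of it.
- tape: Piece of green tape, 8 wide along the track and 17 long, on the sloped panel on the operator's side of the track; it marks the wanted setting, which varies. Origin at its middle; axes as the lamp. The setting is right when dimmer_grip has the same lamp y as the tape.
- dish: Lidded glass dish, diameter 56, height 16, on the black stage under the cassette, 71.5 above the bench; origin under its centre.
- reagent_bottle: Amber bottle with white cap, diameter 56, height 105, on the bench; origin under its centre.
- flask: Empty conical flask with black stopper, diameter 80, height 125, on the bench; origin under its centre.
Things that resemble listed ones, but are neither listed nor needed, are in the scene too. What is shaped like the amber_filter but pink or turquoise is not meant.

How it is judged:
On the way, in this order (a step that is already met when the one before it is completed fails the run):
1. the amber filter is fully home in the middle slot (x of amber_filter in the frame of lamp_slot between -0.004 and 0.005 m and y of amber_filter in the frame of lamp_slot between -0.004 and 0.004 m and z of amber_filter in the frame of lamp_slot between -0.003 and 0.006 m and angle between amber_filter's own z axis and vertical below 0.1 rad), for 0.2 s.
2. the dimmer's red line is at the green tape (y of dimmer_grip in the frame of tape between -0.004 and 0.004 m), for 0.2 s.
At the end, for the whole second after the job is handed in: The amber filter lies fully home in the middle slot (within 4 mm of its place, 5 mm past it, level within 0.1 rad), the red line of the dimmer grip is within the width of the green tape (4 mm either way), and both are at rest (all of step 1 and all of step 2 and linear speed of amber_filter below 0.01 m/s and velocity of joint dimmer between -0.003 and 0.003 m/s); the robot touches nothing.
It fails at once if the lamp is turned up (dimmer beyond 0.025 m) while the amber filter is not home (value of joint dimmer above 0.025 m and not (x of amber_filter in the frame of lamp_slot between -0.004 and 0.005 m and y of amber_filter in the frame of lamp_slot between -0.004 and 0.004 m and z of amber_filter in the frame of lamp_slot between -0.003 and 0.006 m and angle between amber_filter's own z axis and vertical below 0.1 rad)).
It fails at once if the blue filter, dish, bottle or flask is moved more than 15 mm or tipped (distance of any of blue_filter, dish, reagent_bottle, flask from where it was at the start of the episode above 0.015 m or angle between any of blue_filter, dish, reagent_bottle, flask's own z axis and vertical above 0.3 rad).
It also fails if it takes over 53 s, if anything falls off the work surface, if the arm or the gripper's body presses on something with over 40 N, if the wrist force passes 120 N, or if a joint passes its speed limit or range.

### The arm

A 6-joint arm with a two-finger parallel gripper is mounted at the origin on the work surface. World frame = base frame: x ahead of the robot, y to its left, z up, the work surface at z = 0. Lengths are in m, angles in rad, forces in N, time in s.
With the tool pointing down it reaches from about 0.35 to 0.775 m from the base axis. Payload 7.3 kg.
Tool frame: the origin (TCP) lies on the centre line of the jaws, within the pads' length; the fingertips stand 14 mm ahead of it and the grasp point (between the pads) lies 5 mm behind it; z points along the fingers, y is the direction in which the jaws open and shut (so a half turn about z gives the same grasp; the last joint's range is limited). The gripper opens to 92 mm and grips with 3 to 60 N. Pads are 19 mm wide; open, the fingers measure 130 mm over their backs; the gripper's body (75 mm by 190 mm) begins 47 mm behind the grasp point.
Start: joints at [-1.247, 0.342, 1.524, -0, 1.275, -0.146], TCP at [0.238, -0.468, 0.241] pointing down, gripper open.
Joint ranges: [-2.53, 2.53], [-0.77, 2.02], [0.04, 2.7], [-1, 4.14], [0.28, 2.66], [-3.11, 3.11]. Speed limits (rad/s): [2.57, 2.57, 3.14, 3.14, 3.14, 3.14].

### API

Orientations are given as [roll, pitch, yaw] about the fixed x, y, z axes, in that order (R = Rz(yaw) Ry(pitch) Rx(roll)).
In Python, from cell import telemetry, cams, robot gives the robot as it stands.
- The arm moves only by the tool servo_tool, never from a script. Its argument "targets" is text: rows parted by semicolons, each of 4 numbers parted by spaces: the shift along the tool's x, y, z in mm, then the turn about the tool's z in rad. In form: x y z yaw; .... A call has 1 to 20 rows; each row shifts and turns the pose as measured when the row begins, along the tool's axes as they then stand; what a row does not reach is not made up. A row lasts 1/8 s, in which the tool goes at most 62.5 mm and 10.7 degrees, less where a joint would pass 70% of its speed; a pose out of reach is approached as far as the arm can. A call with a gripper value outside its range is refused whole. "hand" is the opening, from 0 (shut) to 1 (fully open), set as the call begins (left out, the last holds). The fingers move at their own pace and stop on an object; "squeeze" is the grip in N (left out, the last holds). Time passes only in rows, so rows that do not move let the fingers close. It gives the time, the measured TCP pose, the force and the opening at its end, in the units of the state.
- telemetry.observe(): the state, without advancing time (a new reading comes with each control period).
- cams.read_camera(name): name is "scene" or "top" or "wrist"; returns a dict with "color" (400x640x3 uint8, red, green, blue), "K" (3x3 intrinsics, pixels), "R" (3x3) and "t" (3): a world point X has camera coordinates R X + t. Camera axes: x right, y down, z forward; pixel columns grow to the right and rows downward; lengths in m; the calibration is good to about 2 mm. A picture is of the moment at which its call begins. There is no depth.
- robot.hand_in(): hands the job in, once; it reports no verdict.
Trained networks look in a picture, given as the dict that the camera call returned (one of the last four; its "shot" number tells which), for a name from the list of things; names that differ only in an ending like _2 or _b are one class to them, and where a whole thing is asked for, a point or a joint stands for the part that bears it (a point fixed in the world has none). Each returns a list of dicts, best first, with "score" (0 to 1); they miss things now and then, are a little off and sometimes report something else, mostly with a low value. They report only what shows in the picture. A call takes as long as a camera call. They do not tell look-alikes from the thing itself.
- cams.cut_out(picture, query): "region" (400x640 bool, what is visible of it) and "extent" ([centre column, centre row, width, height] in pixels, round what is visible of it).
The state is a dict: "time": time; "qpos": joint angles; "qvel": joint speeds; "joint_efforts": joint torques, N m; "tool_pos": TCP position; "tool_rot": TCP orientation; "contact_force": force on the tool from outside, world axes, zero at the start; "torque": the same for the moment, N m; "opening": finger opening in m.
Only numpy, scipy, OpenCV 4.12 (cv2) and the standard library are available. Lean on these libraries where they do the work, as an engineer would, in place of code of your own. Each camera call takes 0.05 s, during which the arm holds its last target.

## Working session

There is one attempt and no reset: what is moved stays moved. The work goes in short steps, Python scripts to look and compute and a tool call to move; the robot and the scene stay as the last step left them, time stands still between calls to the robot, and variables do not carry over. Pictures are saved under pics/ and viewed, and the job is handed in when it is done.

Besides the shell and the picture viewer there is one more tool, called after "Request:" by a JSON object that holds its "name" and its "arguments". servo_tool: Moves the arm, as the interface text tells. Its arguments: {"type":"object","properties":{"targets":{"type":"string"},"hand":{"type":"number"},"squeeze":{"type":"number"}},"required":["targets"]}

```bash
ls; mkdir -p pics
python3 - <<'E'
from cell import telemetry,cams
import cv2,numpy as np
print(telemetry.observe())
for n in ["scene","top","wrist"]:
    p=cams.read_camera(n); cv2.imwrite(f"pics/{n}0.png",p["color"][:,:,::-1]); np.savez(f"pics/{n}0.npz",**{k:p[k] for k in("color","K","R","t")})
    print(n,p["K"].tolist(),p["R"].round(4).tolist(),p["t"].round(4).tolist(), (-p["R"].T@p["t"]).round(3))
E
```

```text
pics
{'time': 0.0, 'qpos': array([-1.24701609e+00,  3.42697244e-01,  1.52503365e+00, -2.39213026e-05,
        1.27539106e+00, -1.46020910e-01]), 'qvel': array([ 0.0005399 ,  0.00016291, -0.00060548,  0.00184208,  0.00172819,
        0.00087842]), 'joint_efforts': array([ 4.54001420e-04, -4.31236982e+01, -2.44220191e+01,  7.16251647e-02,
        5.60610322e-02, -1.18129392e-04]), 'tool_pos': array([ 0.23754966, -0.46774223,  0.24005237]), 'tool_rot': array([-3.14007630e+00, -1.99885623e-04,  4.69807979e-01]), 'contact_force': array([-0.55038161, -0.2417784 , -0.72728456]), 'torque': array([-0.05134862, -0.04881638,  0.01898466]), 'opening': 0.0913651521045702}
scene [[482.00717927661356, 0.0, 317.4159461653707], [0.0, 482.00717927661356, 194.96807040686122], [0.0, 0.0, 1.0]] [[0.7818, 0.6234, 0.0156], [0.4577, -0.5567, -0.6932], [-0.4234, 0.5491, -0.7205]] [-0.3622, -0.1636, 1.3824] [ 0.943 -0.624  0.888]
top [[374.1610631671804, 0.0, 316.2007458157191], [0.0, 374.1610631671804, 196.4260528993166], [0.0, 0.0, 1.0]] [[-0.0007, -0.9996, -0.0265], [-0.9941, 0.0036, -0.1087], [0.1087, 0.0263, -0.9937]] [-0.0646, 0.5038, 0.904] [ 0.402 -0.09   0.951]
wrist [[344.9363109138451, 0.0, 318.78101825231744], [0.0, 344.9363109138451, 197.89357415469667], [0.0, 0.0, 1.0]] [[0.453, -0.8915, -0.0002], [-0.86, -0.4371, 0.2633], [-0.2349, -0.1191, -0.9647]] [-0.5262, -0.0327, 0.3897] [ 0.302 -0.437  0.384]
```

View pics/scene0.png

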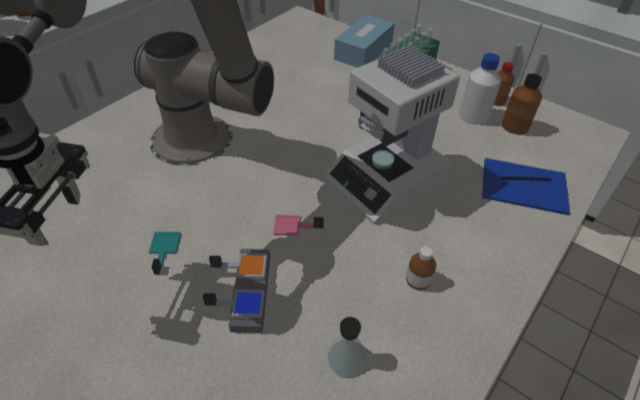

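View pics/top0.png

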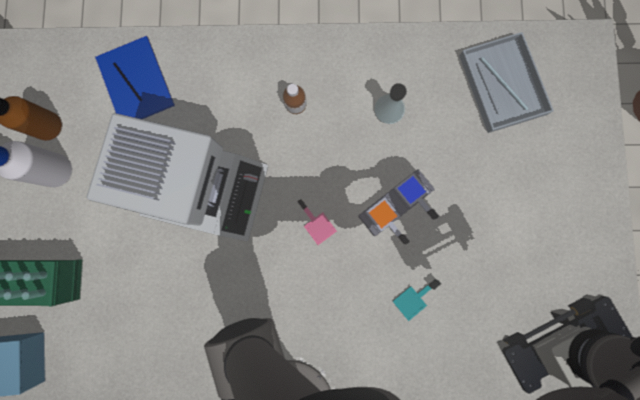

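View pics/wrist0.png

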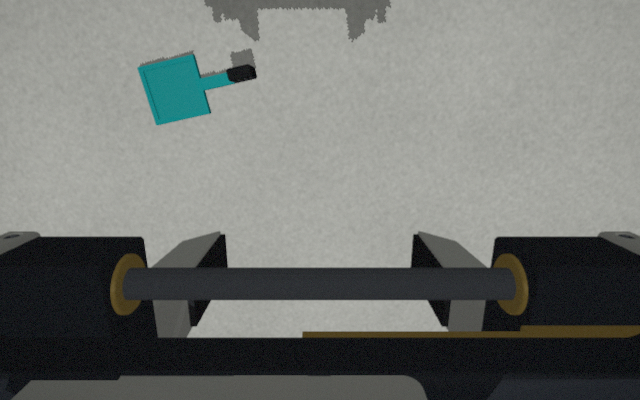

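Candidates: the orange filter in the stand at scene (252,265), blue at (248,302), and the loose pink (287,224) and turquoise (165,243) ones. By the description I want the orange one in the berth. Next I'll make close crops and run detections.

```bash
cat > h.py <<'E'
import numpy as np,cv2
from scipy.optimize import least_squares
def proj(p,X):
    c=np.atleast_2d(X)@p["R"].T+p["t"]; u=c@p["K"].T; return u[:,:2]/u[:,2:]
def ray(p,uv):
    d=p["R"].T@np.linalg.inv(p["K"])@np.array([uv[0],uv[1],1.]); return -p["R"].T@p["t"],d
def onz(p,uv,z):
    o,d=ray(p,uv); return o+d*(z-o[2])/d[2]
def crop(p,box,s,f):
    x0,y0,x1,y1=box; im=p["color"][y0:y1,x0:x1,::-1]
    cv2.imwrite(f,cv2.resize(im,None,fx=s,fy=s,interpolation=cv2.INTER_CUBIC))
E
python3 - <<'E'
from h import *
from cell import cams
for n in ["scene","top"]:
    p=cams.read_camera(n)
    np.savez(f"pics/{n}1.npz",**{k:p[k] for k in("color","K","R","t")})
    for q in ["amber_filter","amber_filter_grip","blue_filter","filter_stand","lamp","dimmer_grip","dimmer","tape","dish","reagent_bottle","flask"]:
        try: r=cams.cut_out(p,q)
        except Exception as e: print(q,e); continue
        print(n,q,[(round(a["score"],2),np.round(a["extent"]).tolist()) for a in r[:4]])
    if n=="scene":
        crop(p,(320,40,470,225),3.2,"pics/c_lamp.png"); crop(p,(140,200,340,340),4,"pics/c_st.png")
    else:
        crop(p,(80,100,280,250),4,"pics/t_lamp.png"); crop(p,(290,160,450,320),3.7,"pics/t_st.png")
E
```

```text
scene amber_filter [(0.88, [166.0, 252.0, 27.0, 46.0]), (0.78, [239.0, 265.0, 56.0, 25.0]), (0.74, [301.0, 223.0, 51.0, 21.0])]
scene amber_filter_grip [(0.83, [166.0, 253.0, 30.0, 40.0]), (0.63, [300.0, 223.0, 51.0, 18.0]), (0.58, [238.0, 265.0, 56.0, 28.0])]
scene blue_filter [(0.96, [235.0, 302.0, 64.0, 31.0])]
scene filter_stand [(0.9, [250.0, 290.0, 45.0, 86.0]), (0.56, [347.0, 347.0, 43.0, 63.0])]
scene lamp [(0.88, [394.0, 135.0, 140.0, 178.0])]
scene dimmer_grip [(0.42, [370.0, 194.0, 7.0, 11.0])]
scene dimmer [(0.39, [371.0, 192.0, 15.0, 10.0])]
scene tape []
scene dish [(0.69, [383.0, 159.0, 21.0, 17.0]), (0.48, [238.0, 266.0, 56.0, 25.0])]
scene reagent_bottle [(0.68, [421.0, 267.0, 28.0, 48.0])]
scene flask [(0.87, [347.0, 348.0, 43.0, 61.0])]
top amber_filter [(0.69, [416.0, 298.0, 49.0, 40.0]), (0.63, [388.0, 221.0, 46.0, 49.0]), (0.61, [318.0, 224.0, 41.0, 43.0])]
top amber_filter_grip [(0.97, [416.0, 300.0, 52.0, 39.0]), (0.8, [316.0, 222.0, 37.0, 43.0]), (0.73, [389.0, 222.0, 42.0, 50.0])]
top blue_filter [(0.94, [418.0, 196.0, 44.0, 46.0])]
top filter_stand [(0.88, [395.0, 202.0, 71.0, 65.0]), (0.41, [390.0, 101.0, 33.0, 40.0])]
top lamp [(0.63, [178.0, 179.0, 179.0, 125.0])]
top dimmer_grip [(0.54, [249.0, 178.0, 12.0, 10.0])]
top dimmer [(0.55, [250.0, 177.0, 12.0, 11.0])]
top tape []
top dish [(0.23, [395.0, 203.0, 72.0, 66.0])]
top reagent_bottle [(0.88, [296.0, 101.0, 26.0, 32.0]), (0.44, [177.0, 179.0, 178.0, 127.0])]
top flask [(0.88, [390.0, 104.0, 29.0, 40.0])]
```

View pics/c_lamp.png

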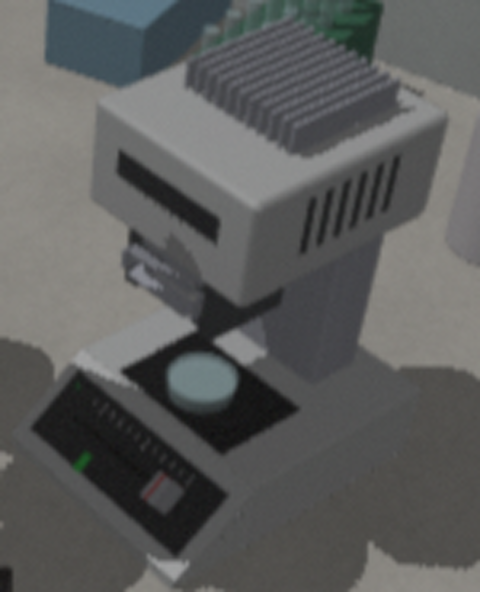

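View pics/c_st.png

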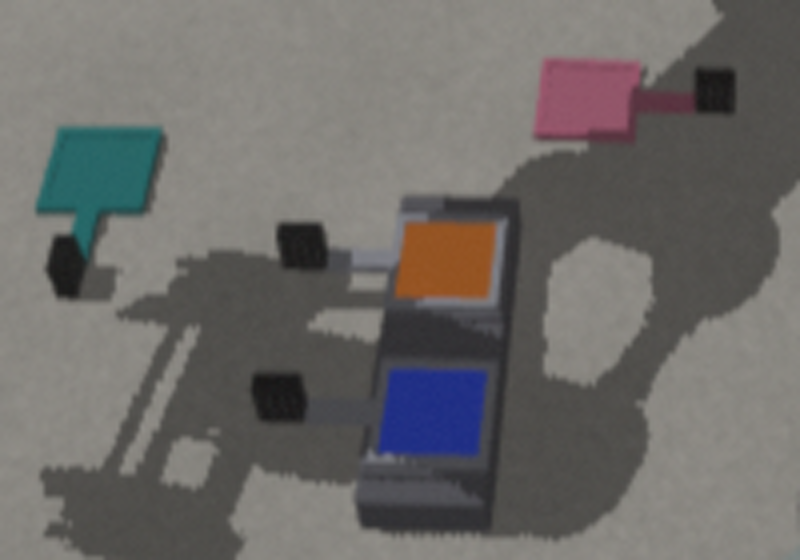

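View pics/t_lamp.png

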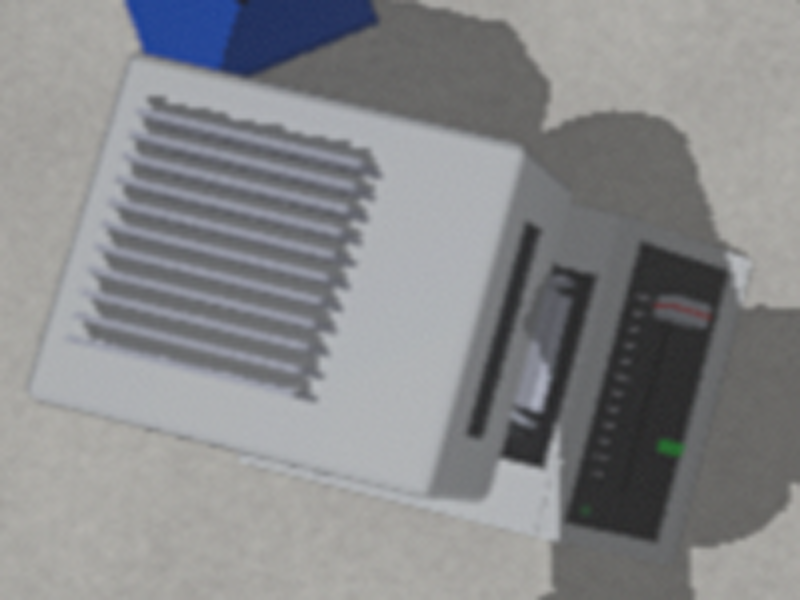

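View pics/t_st.png

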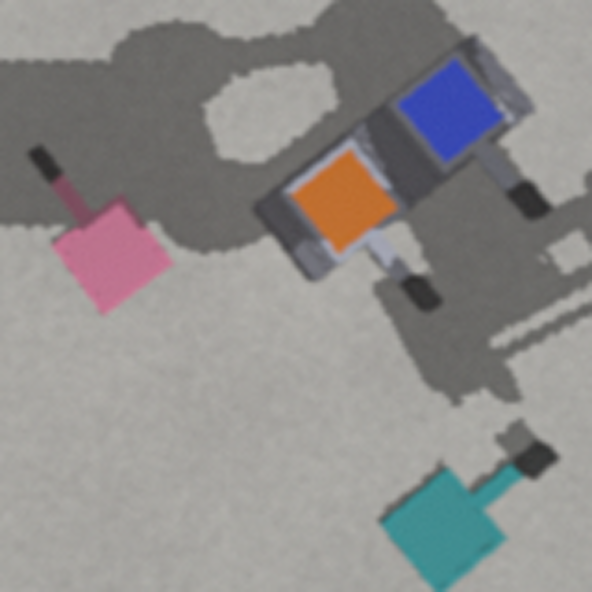

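```bash
cat > lampfit.py <<'E'
from h import *
S=np.load("pics/scene1.npz");T=np.load("pics/top1.npz")
def c(p,s,o): return [p[0]/s+o[0],p[1]/s+o[1]]
so=(320,40);to=(80,100)
obs=[(S,(-42,80,321),c((96,105),3.2,so)),(S,(-42,-80,321),c((250,207),3.2,so)),(S,(-42,-80,236),c((243,305),3.2,so)),(S,(-42,80,236),c((92,198),3.2,so)),
(S,(-90,100,14),c((15,432),3.2,so)),(S,(-90,-100,14),c((172,583),3.2,so)),(S,(-18,100,70),c((78,352),3.2,so)),
(T,(-42,-80,321),c((522,147),4,to)),(T,(-42,80,321),c((432,497),4,to)),
(T,(-90,-100,14),c((750,258),4,to)),(T,(-90,100,14),c((690,560),4,to))]
def L(q,X):
    ca,sa=np.cos(q[2]),np.sin(q[2]); X=np.atleast_2d(X)/1000.
    return np.c_[q[0]+ca*X[:,0]-sa*X[:,1],q[1]+sa*X[:,0]+ca*X[:,1],X[:,2]]
def f(q): return np.concatenate([(proj(p,L(q,X))[0]-uv) for p,X,uv in obs])
r=least_squares(f,[0.4,0.15,1.6],loss="soft_l1")
if __name__=="__main__":
    print(r.x); print(f(r.x).reshape(-1,2).round(1))
    # dimmer & tape from scene/top: intersect with panel plane lifted by h
    q=r.x;ca,sa=np.cos(q[2]),np.sin(q[2]); ax=np.array([ca,sa,0]);ay=np.array([-sa,ca,0])
    n=-np.sin(.66)*ax+np.cos(.66)*np.array([0,0,1]); P0=L(q,(-54,0,42))[0]
    for p,uv,h,nm in [(S,c((83,462),3.2,so),0,"tapeS"),(T,c((670,449),4,to),0,"tapeT"),(S,c((155,485),3.2,so),.03,"redS"),(T,c((682,309),4,to),.03,"redT")]:
        o,d=ray(p,uv); s=(P0+n*h-o)@n/(d@n); X=o+s*d; print(nm,((X-P0)@ax*1e3).round(1),((X-P0)@ay*1e3).round(1))
    t=lambda u: [round(float(v),4) for v in u]
    to2=(290,160);so2=(140,200)
    print("amber glass top", t(onz(T,c((344,200),3.7,to2),.035)), "grip top", t(onz(T,c((424,292),3.7,to2),.06)))
    print("amber glass sc", t(onz(S,c((447,260),4,so2),.035)), "grip top sc", t(onz(S,c((298,230),4,so2),.06)))
    print("blue glass top", t(onz(T,c((450,110),3.7,to2),.035)),"grip",t(onz(T,c((534,198),3.7,to2),.06)))
    print("blue glass sc", t(onz(S,c((434,410),4,so2),.035)),"grip",t(onz(S,c((276,382),4,so2),.06)))
    for nm,uv,z in [("pinkplate",(113,258),.004),("pinkgrip",(44,162),.03),("turqplate",(443,528),.004),("turqgrip",(536,458),.03)]: print(nm,t(onz(T,c(uv,3.7,to2),z)))
    print("bottle",t(onz(T,(296,101),.05)),"flask",t(onz(T,(390,104),.05)))
E
python3 lampfit.py
```

```text
[0.51313705 0.16910917 1.33909771]
[[-1.9 -2.9]
 [ 2.1 -0.2]
 [-1.3  2.3]
 [-2.9  0.4]
 [-2.7  0.7]
 [ 0.3 -0.5]
 [-0.2 -1.5]
 [ 0.4 -2.8]
 [-1.4 -0.5]
 [ 0.2 -0.9]
 [-4.1  0.3]]
tapeS -17.3 26.7
tapeT -19.3 32.6
redS -17.0 -52.2
redT -14.6 -49.8
amber glass top [0.4589, -0.2288, 0.035] grip top [0.3986, -0.2745, 0.06]
amber glass sc [0.4631, -0.2271, 0.035] grip top sc [0.4029, -0.2744, 0.06]
blue glass top [0.5184, -0.3, 0.035] grip [0.4583, -0.346, 0.06]
blue glass sc [0.5222, -0.2978, 0.035] grip [0.463, -0.3451, 0.06]
pinkplate [0.4216, -0.0759, 0.004]
pinkgrip [0.4851, -0.0303, 0.03]
turqplate [0.2428, -0.2946, 0.004]
turqgrip [0.2916, -0.35, 0.03]
bottle [0.741, -0.0159, 0.05] flask [0.7308, -0.2493, 0.05]
```

Choice is the orange filter at top (383,213), confirmed in the crop: aluminium frame, in the berth, with its grip to the lower right. I'll turn the tool so the wrist camera ends up on the operator's side, and look closer over the grip.

```bash
cat > plan.py <<'E'
import sys,numpy as np
from cell import telemetry
from scipy.spatial.transform import Rotation as Ro
# usage: plan.py x y z turn n   (turn about tool z total)
def plan(tgt,turn,n,pr=True):
    s=telemetry.observe(); p=s["tool_pos"].copy(); R=Ro.from_euler("xyz",s["tool_rot"])
    rows=[]
    d=(np.array(tgt)-p)/n
    for i in range(n):
        t=R.inv().apply(d); t=np.round(t*1e3,1)
        rows.append(f"{t[0]} {t[1]} {t[2]} {turn/n:.3f}"); R=R*Ro.from_euler("z",turn/n)
    print(s["time"],s["tool_pos"].round(4),s["tool_rot"].round(3)); print("; ".join(rows))
if __name__=="__main__":
    a=[float(v) for v in sys.argv[1:]]; plan(a[:3],a[3],int(a[4]))
E
python3 plan.py 0.375 -0.293 0.20 -3.32 18
```

```text
1.35 [ 0.2377 -0.4681  0.2407] [3.142 0.    0.47 ]
11.2 -5.2 2.3 -0.184; 12.0 -3.1 2.3 -0.184; 12.3 -0.8 2.3 -0.184; 12.3 1.4 2.3 -0.184; 11.8 3.7 2.3 -0.184; 10.9 5.8 2.3 -0.184; 9.7 7.7 2.3 -0.184; 8.1 9.3 2.3 -0.184; 6.3 10.7 2.3 -0.184; 4.2 11.6 2.3 -0.184; 2.0 12.2 2.3 -0.184; -0.3 12.4 2.3 -0.184; -2.5 12.1 2.3 -0.184; -4.7 11.4 2.3 -0.184; -6.7 10.4 2.3 -0.184; -8.5 9.0 2.3 -0.184; -10.0 7.2 2.3 -0.184; -11.2 5.3 2.3 -0.184
```

Request:
{"name": "servo_tool", "arguments": {"targets": "11 -5 2.3 -0.184; 12 -3 2.3 -0.184; 12.3 -0.8 2.3 -0.184; 12.3 1.4 2.3 -0.184; 12 3.7 2.3 -0.184; 11 5.8 2.3 -0.184; 9.7 7.7 2.3 -0.184; 8 9.3 2.3 -0.184; 6.3 10.7 2.3 -0.184; 4 11.6 2.3 -0.184; 2 12.2 2.3 -0.184; -0.3 12.4 2.3 -0.184; -2.5 12 2.3 -0.184; -4.7 11.4 2.3 -0.184; -6.7 10.4 2.3 -0.184; -8.5 9 2.3 -0.184; -10 7.2 2.3 -0.184; -11 5.3 2.3 -0.184", "hand": 0.6}}

```text
time: 3.6
tool_pos: [0.3739, -0.285, 0.1987]
tool_rot: [-3.139, -0.0, -2.436]
contact_force: [-0.8, -0.9, 0.2]
opening: 0.0548
```

Run:
```python
from h import *
from cell import cams,telemetry
s=telemetry.observe();print(s["time"],s["tool_pos"],s["tool_rot"],s["qpos"].round(2),s["opening"])
p=cams.read_camera("wrist"); np.savez("pics/w1.npz",**{k:p[k] for k in("color","K","R","t")}); cv2.imwrite("pics/w1.png",p["color"][:,:,::-1])
```

```text
3.6 [ 0.37389107 -0.28495776  0.1987259 ] [-3.13897468e+00 -3.30738054e-04 -2.43613680e+00] [-0.81  0.28  1.74 -0.    1.12 -3.09] 0.05480287056500823
```

View pics/w1.png

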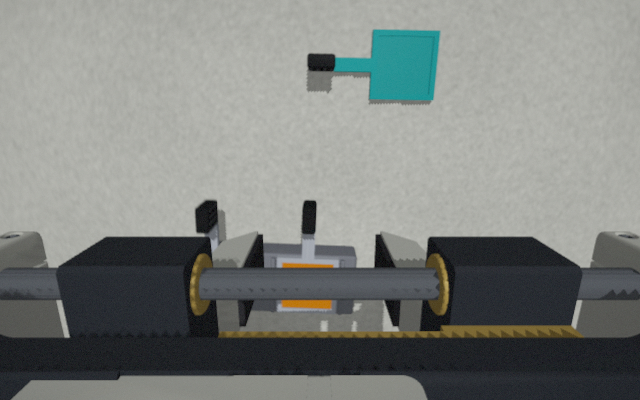

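Run:
```python
from h import *
p=np.load("pics/w1.npz"); crop(p,(190,190,390,320),4,"pics/w1c.png")
def F(o,yaw,X):
    ca,sa=np.cos(yaw),np.sin(yaw); X=np.atleast_2d(X)/1000.
    return np.c_[o[0]+ca*X[:,0]-sa*X[:,1],o[1]+sa*X[:,0]+ca*X[:,1],.030+X[:,2]]
im=cv2.resize(p["color"][190:320,190:390,::-1],None,fx=4,fy=4,interpolation=cv2.INTER_CUBIC)
print("cam",-p["R"].T@p["t"])
for pt in F((.461,-.228),.648,[(-88,-6,30),(-88,6,30),(-64,6,30),(-64,-6,30),(-88,6,0),(-30,30,6),(-30,-30,6)]):
    uv=proj(p,pt)[0]; print(uv.round(1)); cv2.circle(im,tuple(int(v) for v in ((uv-[190,190])*4)),3,(0,255,0),-1)
cv2.imwrite("pics/w1d.png",im)
```

```text
cam [ 0.32067992 -0.33166462  0.34306629]
[304.8 207.5]
[318.8 208.3]
[317.2 234.5]
[303.5 233.7]
[318.9 199. ]
[340.1 259.6]
[278.3 256.2]
```

View pics/w1d.png

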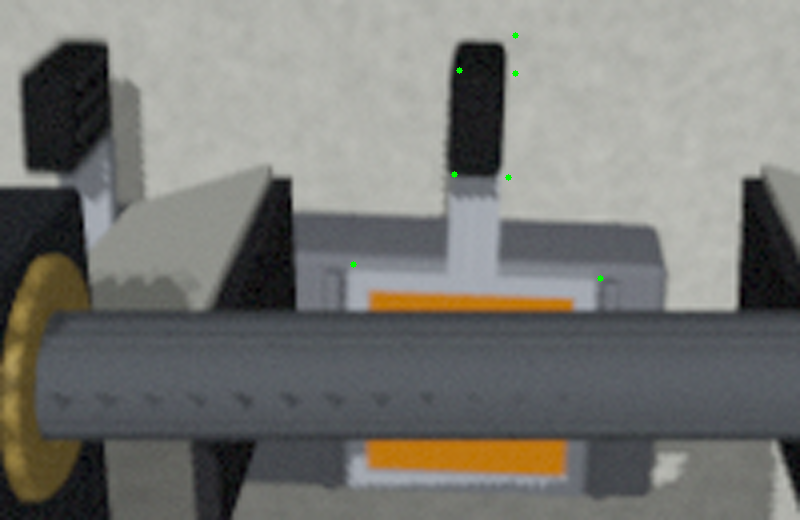

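Run:
```python
from h import *
p=np.load("pics/w1.npz")
def F(q,X):
    ca,sa=np.cos(q[2]),np.sin(q[2]); X=np.atleast_2d(X)/1000.
    return np.c_[q[0]+ca*X[:,0]-sa*X[:,1],q[1]+sa*X[:,0]+ca*X[:,1],.030+X[:,2]]
obs=[((-64,-6,30),(452,175)),((-64,6,30),(500,176)),((-88,0,30),(481,72)),((-30,-30,6),(347,267)),((-30,30,6),(600,277)),((30,-30,6),(350,487)),((30,30,6),(584,493))]
f=lambda q: np.concatenate([proj(p,F(q,X))[0]-(np.array(u)/4+190) for X,u in obs])
r=least_squares(f,[.461,-.228,.648]); print(r.x,f(r.x).reshape(-1,2).round(1).tolist())
print("grip tool target", F(r.x,(-84,0,16)))
```

```text
[ 0.46112658 -0.22798791  0.66579765] [[-0.8, 0.1], [0.8, 0.4], [-0.3, -0.1], [0.9, 0.0], [-0.4, -0.1], [-0.3, -0.6], [0.3, 0.1]]
grip tool target [[ 0.39506693 -0.27987358  0.046     ]]
```

```bash
python3 plan.py 0.3951 -0.2799 0.0995 0.04 3
```

```text
3.65 [ 0.3743 -0.2838  0.1985] [-3.14   0.    -2.428]
-6.1 -3.5 33.0 0.013; -6.1 -3.4 33.0 0.013; -6.2 -3.3 33.0 0.013
```

Request:
{"name": "servo_tool", "arguments": {"targets": "-6.1 -3.5 33 0.016; -6.1 -3.4 33 0.016; -6.1 -3.3 33 0.016; 0 0 0 0"}}

```text
time: 4.15
tool_pos: [0.3964, -0.2813, 0.0983]
tool_rot: [-3.136, 0.001, -2.487]
contact_force: [0.1, -0.3, 0.4]
opening: 0.0549
```

```bash
python3 plan.py 0.3951 -0.2799 0.041 0 2;python3 - <<'E'
from h import *
from cell import cams
p=cams.read_camera("wrist"); cv2.imwrite("pics/w2.png",p["color"][:,:,::-1])
E
```

```text
4.15 [ 0.3964 -0.2813  0.0983] [-3.136e+00  1.000e-03 -2.487e+00]
0.1 1.1 28.7 0.000; 0.1 1.1 28.7 0.000
```

View pics/w2.png

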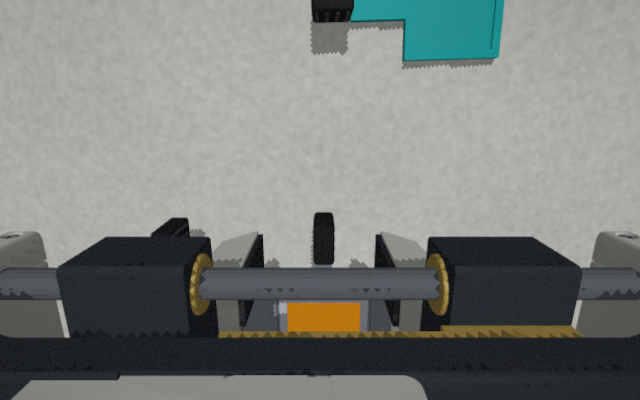

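Request:
{"name": "servo_tool", "arguments": {"targets": "0 1.1 29 -0.005; 0 1.1 29 -0.005; 0 0 0 0"}}

```text
time: 4.58
tool_pos: [0.398, -0.2841, 0.0457]
tool_rot: [-3.124, 0.002, -2.48]
contact_force: [-0.1, 0.0, 0.6]
opening: 0.0552
```

Request:
{"name": "servo_tool", "arguments": {"targets": "0 0 0 0; 0 0 0 0; 0 0 0 0; 0 0 0 0", "hand": 0, "squeeze": 50}}

```text
time: 5.08
tool_pos: [0.3999, -0.2863, 0.0506]
tool_rot: [-3.116, 0.003, -2.481]
contact_force: [-1.3, 0.2, -0.9]
opening: 0.0196
```

Run:
```python
from cell import telemetry
s=telemetry.observe();print(s["time"],s["tool_pos"],s["tool_rot"],s["qpos"].round(4),s["qvel"].round(3),s["joint_efforts"].round(2),s["opening"])
```

```text
5.075 [ 0.39986854 -0.28631297  0.05058869] [-3.11592793e+00  2.70376636e-03 -2.48071942e+00] [-7.7690e-01  5.1910e-01  1.8655e+00 -1.1000e-03  7.3130e-01 -3.0078e+00] [-0.    -0.008 -0.002 -0.004  0.01   0.001] [-3.000e-02 -4.384e+01 -1.626e+01 -3.000e-02 -2.700e-01  1.000e-02] 0.019604362230551058
```

Request:
{"name": "servo_tool", "arguments": {"targets": "0 8 9.6 -0.005", "hand": 0.4}}

```text
time: 5.2
tool_pos: [0.3957, -0.2807, 0.0412]
tool_rot: [-3.113, 0.003, -2.476]
contact_force: [-0.3, 0.1, 0.0]
opening: 0.0251
```

Request:
{"name": "servo_tool", "arguments": {"targets": "0 0 0 0"}}

```text
time: 5.32
tool_pos: [0.3946, -0.2795, 0.0402]
tool_rot: [-3.116, 0.003, -2.475]
contact_force: [-0.3, 0.6, -0.1]
opening: 0.0343
```

Request:
{"name": "servo_tool", "arguments": {"targets": "0 0 0 0; 0 0 0 0; 0 0 0 0", "hand": 0, "squeeze": 50}}

```text
time: 5.7
tool_pos: [0.3948, -0.2796, 0.04]
tool_rot: [-3.116, 0.003, -2.475]
contact_force: [1.5, 1.0, 2.3]
opening: 0.0116
```

Request:
{"name": "servo_tool", "arguments": {"targets": "0 0 -30 0; 0 0 -40 0; 0 0 -40 0; 0 0 0 0"}}

```text
time: 6.2
tool_pos: [0.3924, -0.2774, 0.1524]
tool_rot: [-3.118, 0.002, -2.475]
contact_force: [-0.8, -0.2, -1.7]
opening: 0.0117
```

```bash
cat > wire.py <<'E'
from h import *
from lampfit import L
E1=[]
def box(x0,x1,y,z0,z1):
    P=[(x,yy,z) for x in(x0,x1) for yy in(-y,y) for z in(z0,z1)]
    return [(P[i],P[j]) for i in range(8) for j in range(i+1,8) if sum(a!=b for a,b in zip(P[i],P[j]))==1]
def wires(hb=130):
    w=box(-42,hb,80,236,321)
    w+=box(-42,31,45.5,180,236)
    for s in(-100,100): w+=[((-90,s,0),(-90,s,14)),((-90,s,14),(-18,s,70)),((-18,s,70),(170,s,70)),((-90,s,0),(170,s,0))]
    w+=[((-90,-100,14),(-90,100,14)),((-18,-100,70),(-18,100,70)),((170,-100,70),(170,100,70)),((-90,-100,0),(-90,100,0))]
    return w
def draw(p,q,b,s,f,hb=130):
    x0,y0,x1,y1=b; im=cv2.resize(p["color"][y0:y1,x0:x1,::-1],None,fx=s,fy=s,interpolation=cv2.INTER_CUBIC)
    for A,B in wires(hb):
        u=(proj(p,L(q,[A,B]))-[x0,y0]+.5)*s-.5
        cv2.line(im,tuple(int(v) for v in u[0]),tuple(int(v) for v in u[1]),(0,0,255),1,cv2.LINE_AA)
    cv2.imwrite(f,im)
E
python3 - <<'E'
from wire import *
from lampfit import r,S,T
draw(S,r.x,(320,40,470,225),3.2,"pics/ov1.png"); draw(T,r.x,(80,100,280,250),4,"pics/ov2.png")
E
```

```text
(no output)
```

View pics/ov1.png

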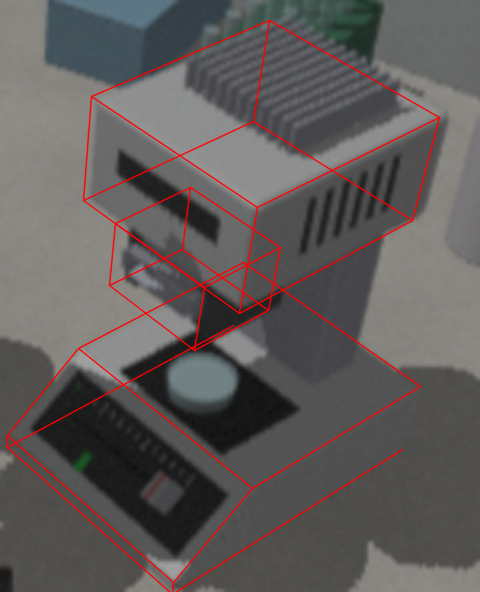

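View pics/ov2.png

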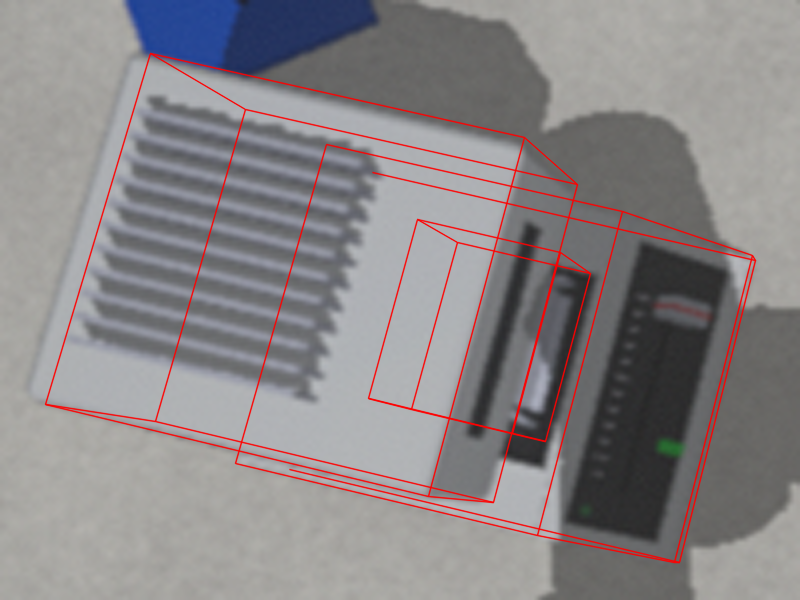

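Run:
```python
from wire import *
from lampfit import r,S,T
def enh(f):
    im=cv2.imread(f); im=np.clip(255*(im/255.)**.6,0,255).astype(np.uint8); cv2.imwrite(f,im)
crop(S,(345,100,415,160),10,"pics/z1.png"); enh("pics/z1.png")
crop(T,(185,140,275,250),5.4,"pics/z2.png"); enh("pics/z2.png")
```

```text
(no output)
```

View pics/z1.png

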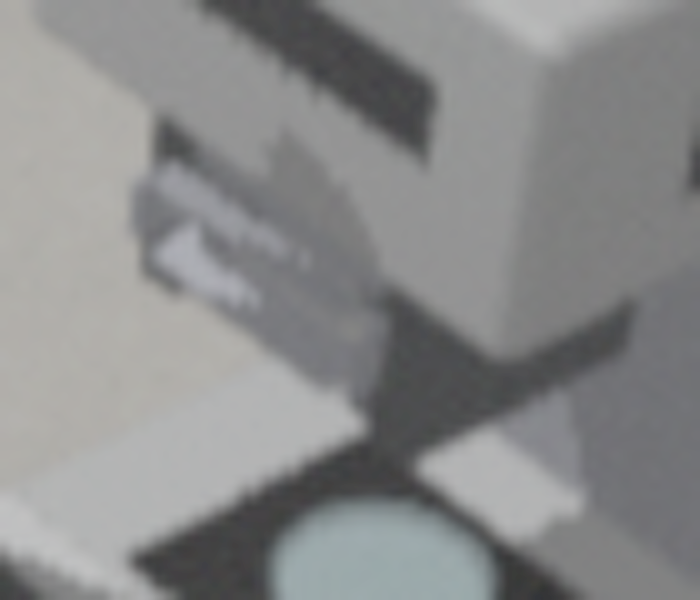

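View pics/z2.png

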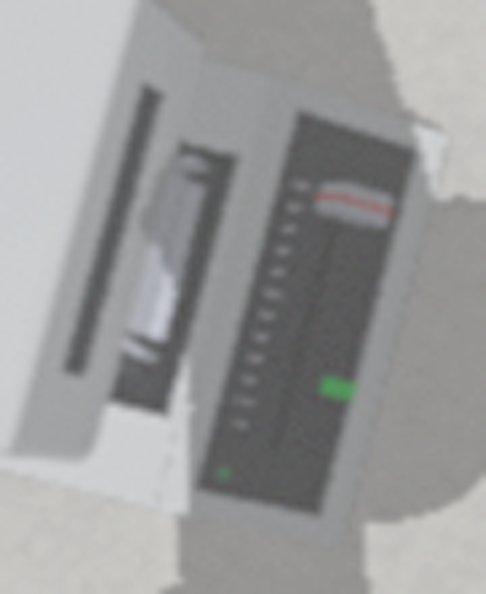

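```bash
cat > edgefit.py <<'E'
from wire import *
from lampfit import r,S,T
from scipy.ndimage import map_coordinates
def run(q0,verbose=True):
    q=np.array(list(q0)+[3.])  # x,y,yaw,inset
    def edges(q,cam):
        d=q[3]; y=80-d; 
        e=[((-42,-60,321-d),(-42,60,321-d)),((-20,-y,321-d),(100,-y,321-d)),((-20,y,321-d),(100,y,321-d)),((-42,-65,236),(-42,65,236))]
        e+=[((-90,-90,14),(-90,90,14)),((-18,60,70),(-18,98,70)),((-80,100,21),(-25,100,64))]
        if cam=="S": e+=[((-42+d,-y,250),(-42+d,-y,310)),((-42,y,250),(-42,y,310)),((-80,-100,21),(-25,-100,64))]
        else: e+=[((-42,-60,236),(-42,60,236)),((-80,-100,21),(-25,-100,64)),((-18,-60,70),(-18,-98,70))]
        return e
    ims={n:cv2.GaussianBlur(cv2.cvtColor(p["color"],cv2.COLOR_RGB2GRAY).astype(float),(0,0),.8) for n,p in(("S",S),("T",T))}
    for it in range(12):
        w=4.5 if it<5 else 2.5
        J=[];res=[];tag=[]
        for n,p in(("S",S),("T",T)):
            for k,(A,B) in enumerate(edges(q,n)):
                A=np.array(A,float);B=np.array(B,float)
                u=proj(p,L(q,[A,B])); nn=np.array([-(u[1]-u[0])[1],(u[1]-u[0])[0]]); nn/=np.linalg.norm(nn)
                for a in np.linspace(0,1,12):
                    c=proj(p,L(q,[A+a*(B-A)]))[0]; ss=np.arange(-w,w+.1,.25)
                    pts=c+ss[:,None]*nn; g=np.gradient(map_coordinates(ims[n],[pts[:,1],pts[:,0]],order=1),.25)
                    i=np.argmax(abs(g)*np.exp(-ss**2/(2*w*w)))
                    if abs(g[i])<6: continue
                    row=[]
                    for j,h in enumerate([1e-4,1e-4,1e-4,.1]):
                        q2=q.copy();q2[j]+=h
                        AA,BB=edges(q2,n)[k]; AA=np.array(AA,float);BB=np.array(BB,float)
                        row.append((proj(p,L(q2,[AA+a*(BB-AA)]))[0]-c)@nn/h)
                    J.append(row);res.append(ss[i]);tag.append((n,k))
        J=np.array(J);res=np.array(res)
        wt=1/(1+(res/1.0)**2); sc=np.array([1e-3,1e-3,1e-2,1.])
        dq=np.linalg.lstsq(J*sc*wt[:,None]**.5,res*wt**.5,rcond=None)[0]*sc; q=q+dq*.8
    if verbose:
        print(q.round(4)); 
        for t in sorted(set(tag)): print(t,np.round(np.median([x for x,y in zip(res,tag) if y==t]),2),sum(y==t for y in tag),end=" ")
    return q
if __name__=="__main__":
    q=run(r.x); run(r.x+[.005,-.005,.02]); run(r.x+[-.005,.005,-.02])
    draw(S,q,(320,40,470,225),3.2,"pics/ov3.png"); draw(T,q,(80,100,280,250),4,"pics/ov4.png")
E
python3 edgefit.py
```

```text
[0.513  0.1701 1.3317 2.487 ]
('S', 0) -0.25 12 ('S', 1) 0.25 12 ('S', 2) -0.38 10 ('S', 3) 0.75 10 ('S', 4) -0.12 2 ('S', 5) -1.75 9 ('S', 6) 2.25 7 ('S', 7) -0.5 12 ('S', 8) 0.62 12 ('S', 9) 0.0 2 ('T', 0) 0.0 12 ('T', 1) 0.0 12 ('T', 2) -0.25 9 ('T', 3) 0.5 8 ('T', 4) 0.0 3 ('T', 5) -2.12 6 ('T', 6) 0.0 2 ('T', 7) 0.38 8 ('T', 8) 1.38 4 ('T', 9) -1.25 1 [0.5173 0.1671 1.4064 2.4049]
('S', 0) 0.25 12 ('S', 1) -0.12 12 ('S', 2) -1.0 9 ('S', 3) 0.5 11 ('S', 4) -0.75 3 ('S', 5) -0.88 12 ('S', 6) 1.5 10 ('S', 7) 2.0 1 ('S', 8) 0.75 12 ('T', 0) -0.25 12 ('T', 1) -0.62 12 ('T', 2) -0.75 9 ('T', 3) 0.12 6 ('T', 4) -0.5 3 ('T', 5) 0.0 12 ('T', 6) 0.75 10 ('T', 7) 0.38 6 ('T', 8) 0.0 4 [0.5128 0.1706 1.3285 2.5796]
('S', 0) -0.25 12 ('S', 1) 0.25 12 ('S', 2) -0.25 9 ('S', 3) 0.75 11 ('S', 4) -0.12 2 ('S', 5) -2.0 9 ('S', 6) 1.0 9 ('S', 7) -0.38 12 ('S', 8) 0.5 12 ('S', 9) -1.12 4 ('T', 0) -0.25 12 ('T', 1) 0.0 12 ('T', 2) -0.25 8 ('T', 3) 0.5 9 ('T', 4) 0.0 3 ('T', 5) -2.25 5 ('T', 6) 0.0 2 ('T', 7) 0.5 9 ('T', 8) 1.62 4 ('T', 9) -1.0 1
```

View pics/ov3.png

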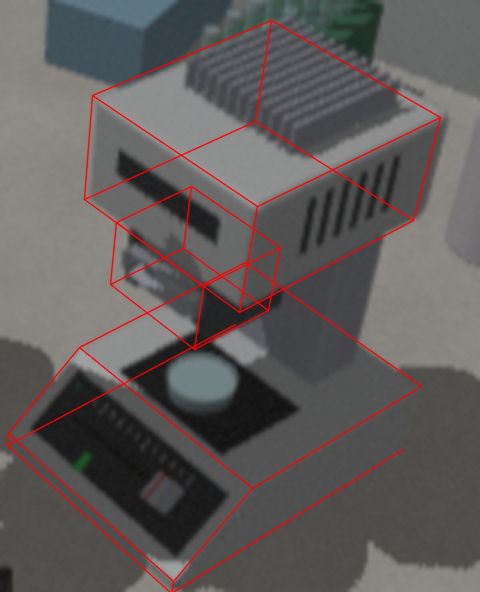

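View pics/ov4.png

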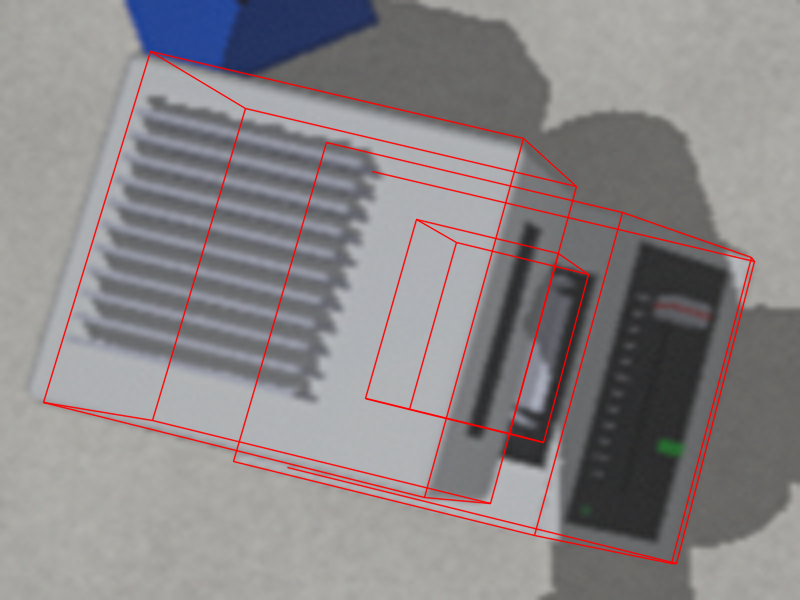

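```bash
python3 plan.py 0.4732 0.0058 0.217 -0.667 8
```

```text
6.2 [ 0.3924 -0.2774  0.1524] [-3.118e+00  2.000e-03 -2.475e+00]
-29.8 21.4 -8.5 -0.083; -31.5 18.8 -8.5 -0.083; -33.0 16.1 -8.5 -0.083; -34.2 13.3 -8.5 -0.083; -35.2 10.5 -8.5 -0.083; -35.9 7.5 -8.5 -0.083; -36.4 4.5 -8.5 -0.083; -36.7 1.4 -8.5 -0.083
```

Request:
{"name": "servo_tool", "arguments": {"targets": "-30 21.4 -8.5 -0.083; -31.5 18.8 -8.5 -0.083; -33 16 -8.5 -0.083; -34 13.3 -8.5 -0.083; -35 10.5 -8.5 -0.083; -36 7.5 -8.5 -0.083; -36 4.5 -8.5 -0.083; 0 0 0 0"}}

```text
time: 7.2
tool_pos: [0.4599, -0.0216, 0.2016]
tool_rot: [-3.135, -0.01, -1.878]
contact_force: [-0.5, -0.4, -2.0]
opening: 0.0116
```

```bash
python3 plan.py 0.4732 0.0058 0.217 0 2
python3 - <<'E'
from cell import telemetry
s=telemetry.observe();print(s["qpos"].round(3),s["qvel"].round(3))
E
```

```text
7.2 [ 0.4599 -0.0216  0.2016] [-3.135 -0.01  -1.878]
-15.0 -2.2 -7.8 0.000; -15.0 -2.2 -7.8 0.000
[-0.207  0.262  1.757 -0.012  1.118 -3.036] [-0.027  0.018  0.029 -0.022 -0.011  0.002]
```

Request:
{"name": "servo_tool", "arguments": {"targets": "-15 -2.2 -8 -0.03; -15 -2.2 -8 -0.03; 0 0 0 0"}}

```text
time: 7.58
tool_pos: [0.4729, 0.0066, 0.2167]
tool_rot: [-3.139, -0.011, -1.816]
contact_force: [-0.8, -0.8, -0.8]
opening: 0.0118
```

```bash
cat > look.py <<'E'
import sys
from wire import *
from cell import cams,telemetry
Q=(.513,.170,1.333)
s=telemetry.observe();print(round(s["time"],2),s["tool_pos"].round(4),s["tool_rot"].round(4),"q6",s["qpos"][5].round(3),"F",s["contact_force"].round(1))
yaw=s["tool_rot"][2]; o=s["tool_pos"]
d=o[:2]-np.array(Q[:2]); ca,sa=np.cos(Q[2]),np.sin(Q[2])
print("tool in lamp mm",((ca*d[0]+sa*d[1])*1e3).round(1),((-sa*d[0]+ca*d[1])*1e3).round(1),"yaw err",round(yaw+np.pi-Q[2],4))
tag=sys.argv[1]
S=cams.read_camera("scene");T=cams.read_camera("top")
for n,p in(("S",S),("T",T)): np.savez(f"pics/{tag}{n}.npz",**{k:p[k] for k in("color","K","R","t")})
def enh(a): return np.clip(255*(a/255.)**.6,0,255).astype(np.uint8)
a=enh(cv2.resize(S["color"][90:230,310:420,::-1],None,fx=5,fy=5,interpolation=cv2.INTER_CUBIC))
b=enh(cv2.resize(T["color"][120:260,170:330,::-1],None,fx=4,fy=4,interpolation=cv2.INTER_CUBIC))
cv2.imwrite(f"pics/{tag}a.png",a);cv2.imwrite(f"pics/{tag}b.png",b)
E
python3 look.py k1
```

```text
7.58 [0.4729 0.0066 0.2167] [-3.139  -0.0109 -1.8164] q6 -3.032 F [-0.8 -0.8 -0.8]
tool in lamp mm -168.2 0.5 yaw err -0.0078
```

View pics/k1a.png

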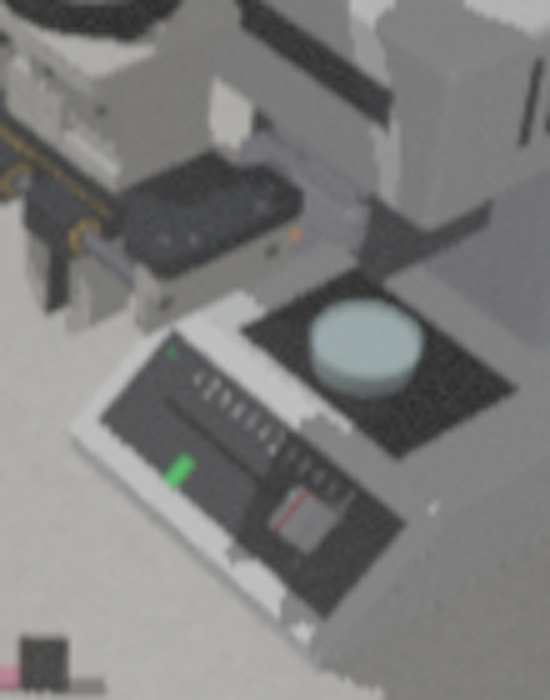

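View pics/k1b.png

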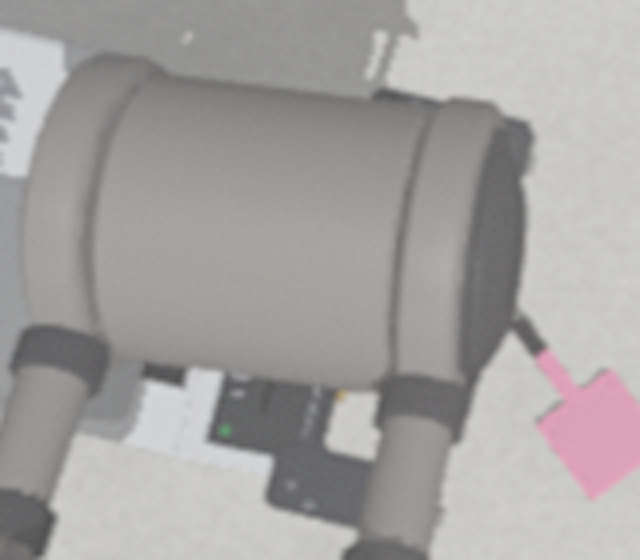

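Run:
```python
import numpy as np,cv2
a=np.load("pics/k1S.npz")["color"][:,:,::-1]; cv2.imwrite("pics/k1full.png",cv2.resize(a[0:240,180:520],None,fx=2.3,fy=2.3,interpolation=cv2.INTER_CUBIC))
```

```text
(no output)
```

View pics/k1full.png

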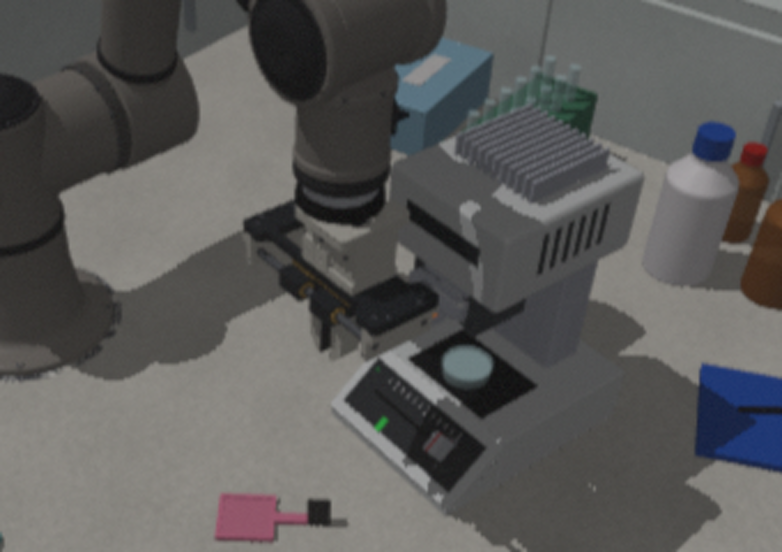

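```bash
cat > filt.py <<'E'
import numpy as np
from scipy.spatial.transform import Rotation as Ro
from cell import telemetry
Rg=Ro.from_euler("xyz",[-3.116,.003,-2.475]);pg=np.array([.3948,-.2796,.0400])
Ff=Ro.from_euler("z",.666);of=np.array([.4611,-.2280,.0300])
rel=Rg.inv()*Ff; ro=Rg.inv().apply(of-pg)
Q=(.513,.170,1.333)
def filt():
    s=telemetry.observe();R=Ro.from_euler("xyz",s["tool_rot"]);
    Rf=R*rel;o=s["tool_pos"]+R.apply(ro)
    Lr=Ro.from_euler("z",Q[2]).inv()
    f=lambda X:(Lr.apply(X-np.array([Q[0],Q[1],.205]))*1e3).round(1)
    e=(Lr*Rf).as_euler("xyz").round(3)
    print("t",round(s["time"],2),"filter in slot mm",f(o),"front edge",f(o+Rf.apply([.03,0,0])),"rpy",e,"F",s["contact_force"].round(1),"q6",s["qpos"][5].round(3))
if __name__=="__main__": filt()
E
python3 filt.py
```

```text
t 7.67 filter in slot mm [-85.2   0.   -0.1] front edge [-55.2  -0.2  -0.5] rpy [ 0.024  0.014 -0.01 ] F [-1.2 -1.  -0.3] q6 -3.032
```

Request:
{"name": "servo_tool", "arguments": {"targets": "-8 0 -2.5 -0.008; -12 0 0 0; 0 0 0 0"}}

```text
time: 8.05
tool_pos: [0.4769, 0.026, 0.2182]
tool_rot: [-3.141, -0.011, -1.811]
contact_force: [0.5, -0.7, -0.8]
opening: 0.0117
```

```bash
python3 filt.py; python3 look.py k2
```

```text
t 8.05 filter in slot mm [-64.6   0.8   2. ] front edge [-34.6   0.7   1.6] rpy [ 0.025  0.014 -0.003] F [ 0.5 -0.7 -0.8] q6 -2.996
8.05 [0.4769 0.026  0.2182] [-3.141  -0.0114 -1.8109] q6 -2.996 F [ 0.5 -0.7 -0.8]
tool in lamp mm -148.4 1.1 yaw err -0.0023
```

View pics/k2a.png

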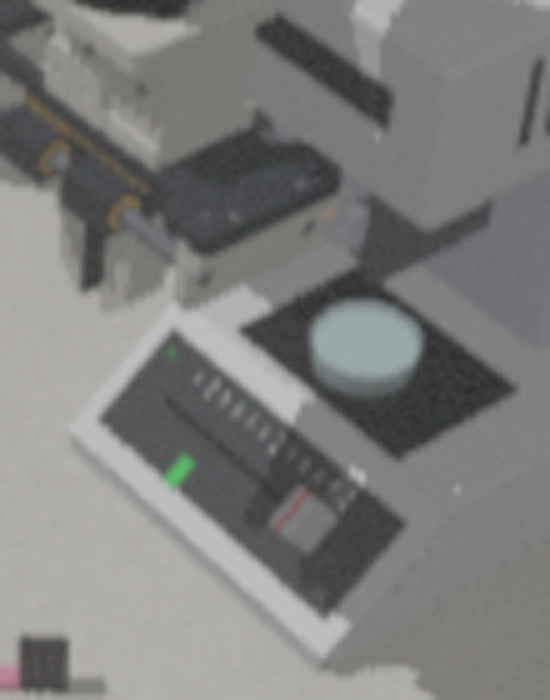

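Request:
{"name": "servo_tool", "arguments": {"targets": "-8 0.3 0 0; -8 0.3 0 0; -6 0 0 0"}}

```text
time: 8.52
tool_pos: [0.4818, 0.0478, 0.218]
tool_rot: [-3.141, -0.012, -1.812]
contact_force: [0.6, -1.1, -1.5]
opening: 0.0116
```

```bash
python3 filt.py
```

```text
t 8.53 filter in slot mm [-42.2   1.1   1.7] front edge [-12.2   1.    1.3] rpy [ 0.025  0.015 -0.004] F [ 0.6 -1.1 -1.5] q6 -2.947
```

Request:
{"name": "servo_tool", "arguments": {"targets": "-8 -0.4 0 0; -8 -0.4 0 0; -6 0 0 0"}}

```text
time: 8.9
tool_pos: [0.4882, 0.0708, 0.2176]
tool_rot: [-3.141, -0.012, -1.812]
contact_force: [0.5, 0.9, -1.2]
opening: 0.0114
```

```bash
python3 filt.py
```

```text
t 8.9 filter in slot mm [-18.4   0.3   1.4] front edge [11.6  0.2  0.9] rpy [ 0.025  0.015 -0.004] F [ 0.5  0.9 -1.2] q6 -2.9
```

Request:
{"name": "servo_tool", "arguments": {"targets": "-7 0 0 0; -6 0 0 0"}}

```text
time: 9.15
tool_pos: [0.4915, 0.0844, 0.2174]
tool_rot: [-3.141, -0.012, -1.812]
contact_force: [-0.2, -0.3, -0.4]
opening: 0.0116
```

```bash
python3 filt.py; python3 look.py k3
```

```text
t 9.15 filter in slot mm [-4.4  0.3  1.2] front edge [25.6  0.2  0.7] rpy [ 0.025  0.015 -0.004] F [-0.2 -0.3 -0.4] q6 -2.873
9.15 [0.4915 0.0844 0.2174] [-3.1412 -0.0117 -1.8119] q6 -2.873 F [-0.2 -0.3 -0.4]
tool in lamp mm -88.3 0.7 yaw err -0.0033
```

View pics/k3a.png

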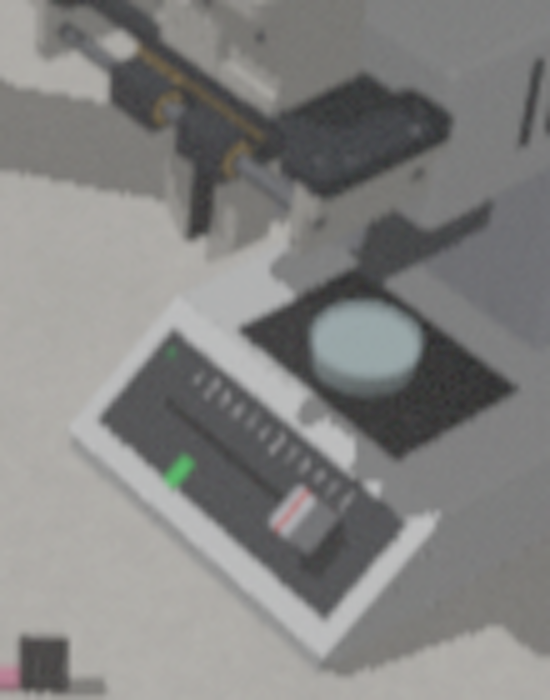

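Nothing has touched so far and the lighting is normal. I'll go on in small steps and feel for the back stop.

Request:
{"name": "servo_tool", "arguments": {"targets": "-2 0 0 0; -1 0 0 0"}}

```text
time: 9.5
tool_pos: [0.4922, 0.0874, 0.2174]
tool_rot: [-3.141, -0.012, -1.811]
contact_force: [-0.5, 0.4, -1.5]
opening: 0.0116
```

```bash
python3 filt.py
```

```text
t 9.5 filter in slot mm [-1.4  0.3  1.1] front edge [28.6  0.2  0.7] rpy [ 0.025  0.015 -0.003] F [-0.5  0.4 -1.5] q6 -2.867
```

Request:
{"name": "servo_tool", "arguments": {"targets": "-2 0 0 0"}}

```text
time: 9.62
tool_pos: [0.4926, 0.089, 0.2173]
tool_rot: [-3.141, -0.013, -1.812]
contact_force: [-1.9, -8.6, 1.1]
opening: 0.012
```

Request:
{"name": "servo_tool", "arguments": {"targets": "-1.5 0 0 0"}}

```text
time: 9.75
tool_pos: [0.4927, 0.089, 0.2174]
tool_rot: [-3.142, -0.016, -1.812]
contact_force: [-3.3, -11.2, 2.1]
opening: 0.0114
```

```bash
python3 filt.py
```

```text
t 9.75 filter in slot mm [0.3 0.2 0.8] front edge [30.2  0.1  0.2] rpy [ 0.026  0.019 -0.004] F [ -3.3 -11.2   2.1] q6 -2.86
```

Request:
{"name": "servo_tool", "arguments": {"targets": "0.5 0 0 0; 0 0 0 0; 0 0 0 0", "hand": 0.35}}

```text
time: 10.12
tool_pos: [0.4929, 0.0886, 0.2178]
tool_rot: [-3.141, -0.015, -1.812]
contact_force: [0.0, -0.4, 0.3]
opening: 0.0317
```

Request:
{"name": "servo_tool", "arguments": {"targets": "20 0 0 0; 20 0 0 0; 10 0 0 0; 0 0 0 0"}}

```text
time: 10.62
tool_pos: [0.481, 0.0398, 0.2186]
tool_rot: [-3.14, -0.013, -1.812]
contact_force: [-0.5, -0.3, -0.8]
opening: 0.0322
```

```bash
python3 look.py k4
python3 - <<'E'
from h import *
from cell import cams
p=cams.read_camera("wrist"); cv2.imwrite("pics/w4.png",p["color"][:,:,::-1])
E
```

```text
10.62 [0.481  0.0398 0.2186] [-3.1399 -0.0134 -1.8116] q6 -2.963 F [-0.5 -0.3 -0.8]
tool in lamp mm -134.1 0.5 yaw err -0.003
```

View pics/k4a.png

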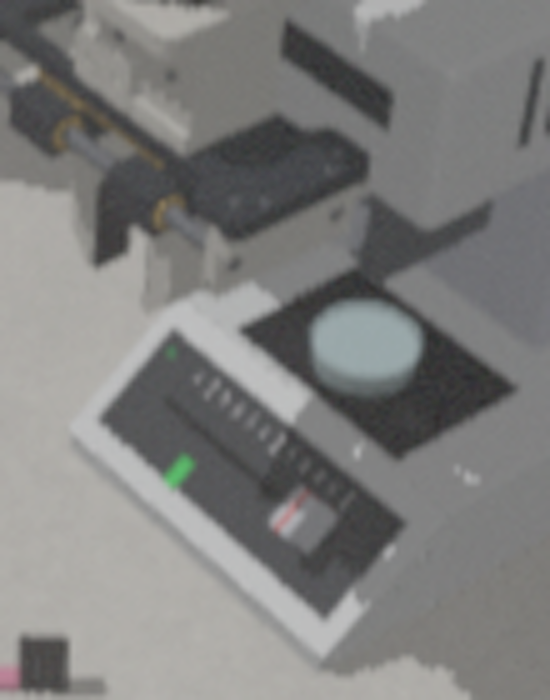

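View pics/w4.png

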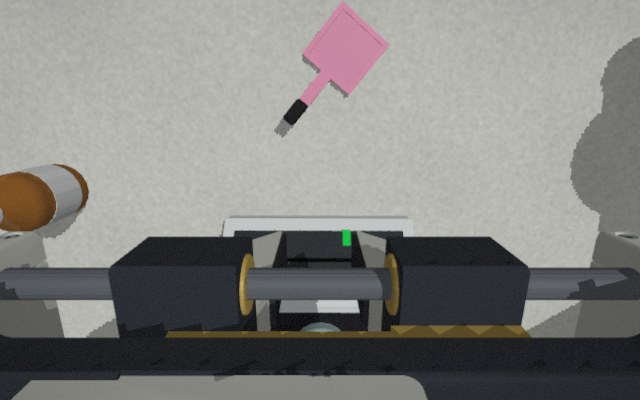

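Request:
{"name": "servo_tool", "arguments": {"targets": "-14 -0.3 0 0; -12 0 0 0; 0 0 0 0", "hand": 0}}

```text
time: 11.15
tool_pos: [0.4882, 0.0688, 0.2181]
tool_rot: [-3.14, -0.013, -1.809]
contact_force: [1.0, 0.0, -0.1]
opening: 0.0068
```

```bash
python3 look.py k5
```

```text
11.15 [0.4882 0.0688 0.2181] [-3.14   -0.0128 -1.8088] q6 -2.906 F [ 1.   0.  -0.1]
tool in lamp mm -104.1 0.2 yaw err -0.0002
```

Request:
{"name": "servo_tool", "arguments": {"targets": "-3 0 0 0; -2 0 0 0"}}

```text
time: 11.5
tool_pos: [0.4892, 0.0728, 0.218]
tool_rot: [-3.14, -0.013, -1.81]
contact_force: [0.8, 0.4, -0.1]
opening: 0.0004
```

Request:
{"name": "servo_tool", "arguments": {"targets": "-1.5 0 0 0"}}

```text
time: 11.62
tool_pos: [0.4895, 0.0742, 0.218]
tool_rot: [-3.14, -0.014, -1.81]
contact_force: [-2.1, -4.2, 0.6]
opening: 0.0008
```

Request:
{"name": "servo_tool", "arguments": {"targets": "-1.5 0 0 0"}}

```text
time: 11.75
tool_pos: [0.4896, 0.0743, 0.218]
tool_rot: [-3.14, -0.017, -1.81]
contact_force: [-3.3, -10.4, 2.8]
opening: 0.0001
```

Request:
{"name": "servo_tool", "arguments": {"targets": "-2 0 0 0"}}

```text
time: 11.88
tool_pos: [0.4896, 0.0743, 0.2181]
tool_rot: [-3.141, -0.021, -1.81]
contact_force: [-3.2, -11.6, 1.9]
opening: 0.0007
```

```bash
python3 look.py k6
```

```text
11.88 [0.4896 0.0743 0.2181] [-3.1409 -0.0208 -1.8103] q6 -2.886 F [ -3.2 -11.6   1.9]
tool in lamp mm -98.6 0.2 yaw err -0.0018
```

Request:
{"name": "servo_tool", "arguments": {"targets": "15 0 0 0; 30 0 0 0; 30 0 -2 0.15; 6 0 20 0.18; 0 0 20 0.18; 0 0 10 0.18; 0 0 0 0", "hand": 0.5}}

```text
time: 12.85
tool_pos: [0.4682, -0.0109, 0.1712]
tool_rot: [-3.127, -0.012, -2.522]
contact_force: [0.1, -0.1, 1.2]
opening: 0.0455
```

```bash
python3 look.py k7
python3 - <<'E'
from h import *
from cell import cams,telemetry
p=cams.read_camera("wrist"); cv2.imwrite("pics/w5.png",p["color"][:,:,::-1]); np.savez("pics/w5.npz",**{k:p[k] for k in("color","K","R","t")})
E
```

```text
12.85 [ 0.4682 -0.0109  0.1712] [-3.1267 -0.012  -2.5224] q6 -2.354 F [ 0.1 -0.1  1.2]
tool in lamp mm -186.4 1.0 yaw err -0.7138
```

View pics/k7a.png

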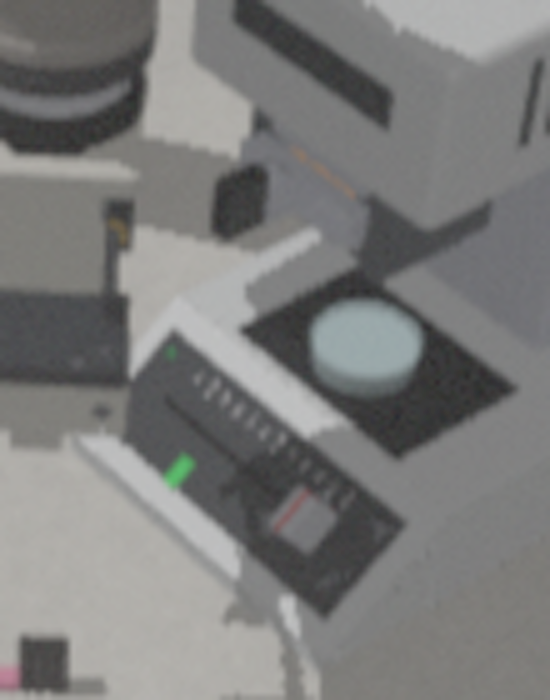

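View pics/w5.png

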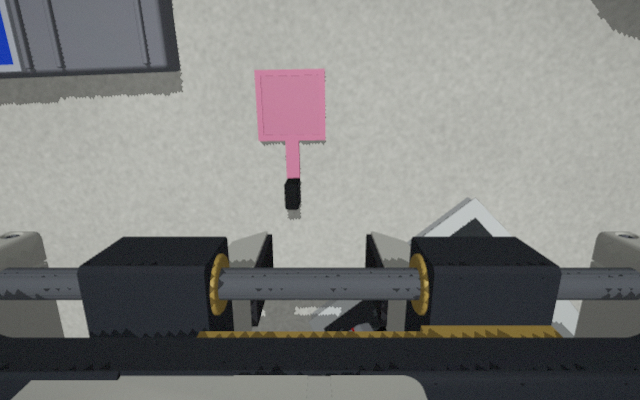

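```bash
python3 - <<'E'
from h import *
from wire import L
S=np.load("pics/k7S.npz"); Q=(.513,.170,1.333)
pts=[(-88,-6,205),(-88,-6,235),(-64,-6,205),(-64,-6,235),(-88,6,205),(-88,6,235),(-64,6,235)]
for a,u in zip(pts,(proj(S,L(Q,pts))-[310,90]+.5)*5): print(a,u.round(0))
p=np.load("pics/w5.npz")
def F(q,X):
    ca,sa=np.cos(q[2]),np.sin(q[2]); X=np.atleast_2d(X)/1000.
    return np.c_[q[0]+ca*X[:,0]-sa*X[:,1],q[1]+sa*X[:,0]+ca*X[:,1],X[:,2]]
obs=[((30,30,6),(255,70)),((30,-30,6),(325,70)),((-30,30,6),(259,142)),((-30,-30,6),(325,140)),((-64,6,30),(286,179)),((-64,-6,30),(300,179)),((-88,0,30),(293,208))]
f=lambda q: np.concatenate([proj(p,F(q,X))[0]-np.array(u) for X,u in obs])
r=least_squares(f,[.42,-.076,-2.52]); print(r.x,f(r.x).reshape(-1,2).round(1).tolist())
print("grip", F(r.x,(-78,0,16)))
E
crop=1
python3 - <<'E'
import sys; sys.path.insert(0,'.')
from h import *
p=np.load("pics/w5.npz"); crop(p,(230,50,350,230),3.3,"pics/w5c.png")
E
```

```text
(-88, -6, 205) [225. 248.]
(-88, -6, 235) [230. 194.]
(-64, -6, 205) [265. 228.]
(-64, -6, 235) [271. 174.]
(-88, 6, 205) [207. 234.]
(-88, 6, 235) [212. 181.]
(-64, 6, 235) [253. 161.]
[ 0.427091   -0.07563223 -2.49517399] [[-0.3, -1.0], [0.1, -2.9], [0.5, -1.9], [1.4, -1.4], [-1.0, 3.3], [-0.9, 3.0], [0.3, 1.2]]
grip [[ 0.48935419 -0.02865037  0.016     ]]
```

View pics/w5c.png

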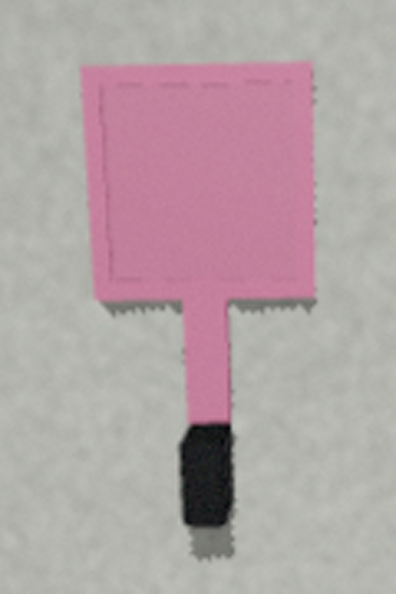

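Run:
```python
from h import *
p=np.load("pics/w5.npz")
def F(q,X):
    ca,sa=np.cos(q[2]),np.sin(q[2]); X=np.atleast_2d(X)/1000.
    return np.c_[q[0]+ca*X[:,0]-sa*X[:,1],q[1]+sa*X[:,0]+ca*X[:,1],X[:,2]]
for h in (12,16,20,25,30):
    obs=[((30,30,6),(254.5,70)),((30,-30,6),(325,69.5)),((-30,30,6),(260,141)),((-30,-30,6),(325.5,140.5)),((-64,6,h),(286.5,179)),((-64,-6,h),(299.5,178.5)),((-88,0,h),(293,209))]
    f=lambda q: np.concatenate([proj(p,F(q,X))[0]-np.array(u) for X,u in obs])
    r=least_squares(f,[.42,-.076,-2.52]); print(h,r.x.round(4),r.cost.round(2),f(r.x).reshape(-1,2).round(1).tolist(),F(r.x,(-78,0,16)).round(4))
```

```text
12 [ 0.4285 -0.0749 -2.5074] 9.22 [[0.4, 0.5], [0.3, 0.0], [-1.2, 0.5], [0.2, 0.3], [-0.3, 0.8], [-0.1, 1.2], [0.6, -3.7]] [[ 0.4914 -0.0287  0.016 ]]
16 [ 0.4282 -0.075  -2.5047] 7.64 [[0.4, 0.2], [0.3, -0.5], [-1.0, 0.2], [0.4, -0.2], [-0.5, 1.4], [-0.1, 1.7], [0.6, -2.8]] [[ 0.4909 -0.0286  0.016 ]]
20 [ 0.4279 -0.0752 -2.502 ] 8.15 [[0.4, -0.1], [0.3, -1.1], [-0.8, -0.1], [0.6, -0.7], [-0.8, 1.9], [-0.2, 2.2], [0.5, -2.0]] [[ 0.4904 -0.0286  0.016 ]]
25 [ 0.4274 -0.0754 -2.4986] 11.89 [[0.3, -0.6], [0.3, -1.8], [-0.6, -0.5], [0.8, -1.3], [-1.0, 2.6], [-0.2, 2.8], [0.5, -0.9]] [[ 0.4898 -0.0286  0.016 ]]
30 [ 0.427  -0.0756 -2.495 ] 19.26 [[0.3, -1.1], [0.2, -2.5], [-0.4, -1.0], [1.1, -2.0], [-1.3, 3.3], [-0.3, 3.5], [0.4, 0.1]] [[ 0.4892 -0.0286  0.016 ]]
```

```bash
python3 plan.py 0.4897 -0.0287 0.060 -0.02 3
```

```text
13.0 [ 0.469  -0.0107  0.1722] [-3.125 -0.011 -2.52 ]
-2.5 -8.3 37.5 -0.007; -2.5 -8.3 37.5 -0.007; -2.4 -8.3 37.5 -0.007
```

Request:
{"name": "servo_tool", "arguments": {"targets": "-2.5 -8.3 37.5 -0.007; -2.5 -8.3 37.5 -0.007; -2.4 -8.3 37.5 -0.007; 0 0 0 0"}}

```text
time: 13.5
tool_pos: [0.4937, -0.0295, 0.061]
tool_rot: [-3.119, -0.005, -2.487]
contact_force: [0.4, 0.2, 1.1]
opening: 0.046
```

```bash
python3 plan.py 0.4897 -0.0287 0.017 0 2
python3 - <<'E'
from h import *
from cell import cams,telemetry
p=cams.read_camera("wrist"); cv2.imwrite("pics/w6.png",p["color"][:,:,::-1])
E
```

```text
13.5 [ 0.4937 -0.0295  0.061 ] [-3.119 -0.005 -2.487]
1.3 2.0 22.0 0.000; 1.3 2.0 22.0 0.000
```

View pics/w6.png

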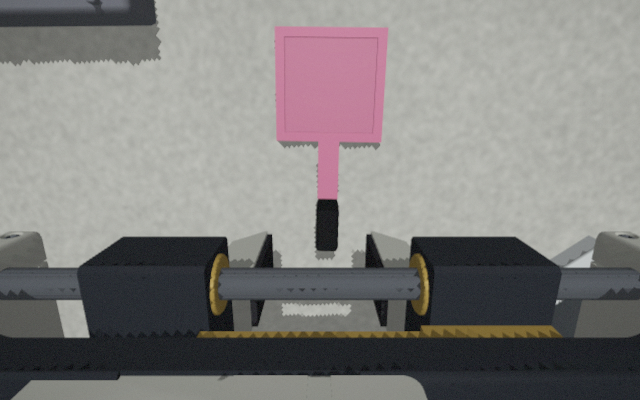

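Request:
{"name": "servo_tool", "arguments": {"targets": "1.3 2 22 0; 1.3 2 20.5 0; 0 0 0 0"}}

```text
time: 13.92
tool_pos: [0.4942, -0.0288, 0.0253]
tool_rot: [-3.109, 0.004, -2.484]
contact_force: [0.4, -0.6, -0.5]
opening: 0.046
```

```bash
python3 plan.py 0.4897 -0.0287 0.018 -0.01 1;python3 - <<'E'
from cell import telemetry
s=telemetry.observe();print(s["qpos"].round(3),s["qvel"].round(3))
E
```

```text
13.925 [ 0.4942 -0.0288  0.0253] [-3.109  0.004 -2.484]
3.6 3.1 7.2 -0.010
[-0.202  0.569  1.872 -0.029  0.674 -2.407] [ 0.004 -0.047 -0.032  0.001  0.02  -0.004]
```

Request:
{"name": "servo_tool", "arguments": {"targets": "3.6 3 7.5 -0.01; 0 0 0 0"}}

```text
time: 14.18
tool_pos: [0.4911, -0.0288, 0.0202]
tool_rot: [-3.106, 0.006, -2.472]
contact_force: [-0.2, 0.4, 0.1]
opening: 0.0455
```

Request:
{"name": "servo_tool", "arguments": {"targets": "0 0 0 0; 0 0 0 0; 0 0 0 0; 0 0 0 0", "hand": 0, "squeeze": 60}}

```text
time: 14.68
tool_pos: [0.492, -0.029, 0.0216]
tool_rot: [-3.104, 0.008, -2.472]
contact_force: [-0.8, -2.1, 4.2]
opening: 0.0117
```

```bash
python3 plan.py 0.5631 -0.048 0.18 0 4
```

```text
14.675 [ 0.492  -0.029   0.0216] [-3.104  0.008 -2.472]
-11.3 -16.2 -38.9 0.000; -11.3 -16.2 -38.9 0.000; -11.3 -16.2 -38.9 0.000; -11.3 -16.2 -38.9 0.000
```

Request:
{"name": "servo_tool", "arguments": {"targets": "0 0 -30 0; -15 -21 -42 0; -15 -21 -42 0; -15 -21 -42 0; 0 0 0 0.177; 0 0 0 0.177; 0 0 0 0.177; 0 0 0 0.177; 0 0 0 0.177; 0 0 0 0.177; 0 0 0 0.177; 0 0 0 0.177; 0 0 0 0.177; 0 0 0 0.177; 0 0 0 0.177; 0 0 0 0.177; 0 0 0 0.177"}}

```text
time: 16.8
tool_pos: [0.5603, -0.0467, 0.1802]
tool_rot: [3.121, 0.02, 1.434]
contact_force: [-0.5, -0.2, -0.6]
opening: 0.0114
```

```bash
cat > pink.py <<'E'
import numpy as np
from scipy.spatial.transform import Rotation as Ro
from cell import telemetry
Rg=Ro.from_euler("xyz",[-3.104,.008,-2.472]);pg=np.array([.4920,-.0290,.0216])
Ff=Ro.from_euler("z",-2.475);of=pg+Ff.apply([.0795,0,-.0216])
rel=Rg.inv()*Ff; ro=Rg.inv().apply(of-pg)
Q=(.513,.170,1.333)
def go():
    s=telemetry.observe();R=Ro.from_euler("xyz",s["tool_rot"]);Rf=R*rel;o=s["tool_pos"]+R.apply(ro)
    Lr=Ro.from_euler("z",Q[2]).inv(); f=lambda X:(Lr.apply(X-np.array([Q[0],Q[1],0]))*1e3).round(1)
    print("t",round(s["time"],2),s["tool_pos"].round(4),s["tool_rot"].round(3),"q6",s["qpos"][5].round(2),"F",s["contact_force"].round(1),"open",round(s["opening"],4))
    print("tool",f(s["tool_pos"]),"plate FL",f(o+Rf.apply([.03,.03,0])),"FR",f(o+Rf.apply([.03,-.03,0])),"BL",f(o+Rf.apply([-.03,.03,0])),"yaw err",(Lr*Rf).as_euler("xyz").round(3))
if __name__=="__main__": go()
E
python3 pink.py
```

```text
t 16.8 [ 0.5603 -0.0467  0.1802] [3.121 0.02  1.434] q6 -0.06 F [-0.5 -0.2 -0.6] open 0.0114
tool [-199.5  -97.   180.2] plate FL [-93.6 -57.8 155.7] FR [ -87.7 -117.4  159.1] BL [-153.3  -63.6  156.4] yaw err [-0.058  0.012  0.098]
```

Request:
{"name": "servo_tool", "arguments": {"targets": "8 -8 0 0.098; 0 0 0 0"}}

```text
time: 17.05
tool_pos: [0.5529, -0.0377, 0.1792]
tool_rot: [3.121, 0.018, 1.332]
contact_force: [0.6, 0.3, -0.1]
opening: 0.0116
```

```bash
python3 pink.py; python3 look.py k8 >/dev/null
python3 - <<'E'
from h import *
from cell import cams,telemetry
p=cams.read_camera("wrist"); cv2.imwrite("pics/w8.png",p["color"][:,:,::-1]); np.savez("pics/w8.npz",**{k:p[k] for k in("color","K","R","t")})
E
```

```text
t 17.05 [ 0.5529 -0.0377  0.1792] [3.121 0.018 1.332] q6 0.05 F [ 0.6  0.3 -0.1] open 0.0116
tool [-192.4  -87.7  179.2] plate FL [-83.1 -59.4 154.8] FR [ -83.3 -119.3  158.3] BL [-143.1  -59.2  155.4] yaw err [-0.058  0.01  -0.003]
```

View pics/w8.png

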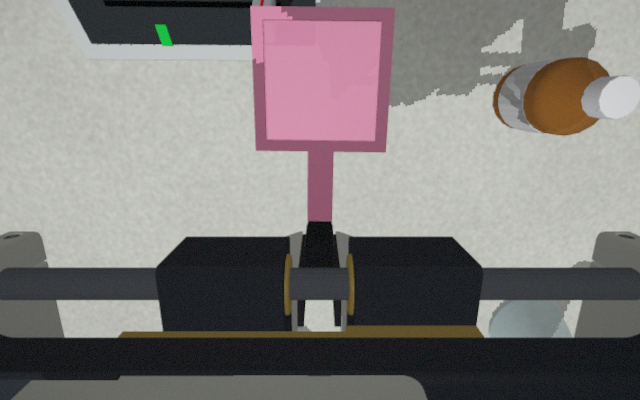

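View pics/k8a.png

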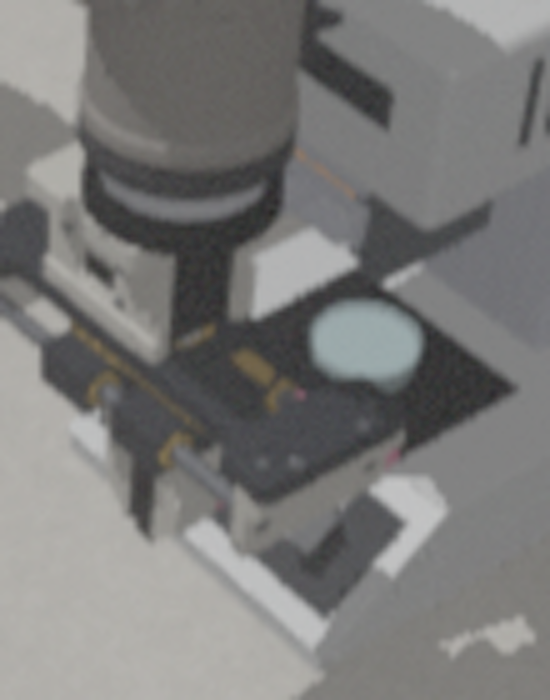

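Request:
{"name": "servo_tool", "arguments": {"targets": "8 12 0 0; 8 10 0 0; 0 0 0 0"}}

```text
time: 17.58
tool_pos: [0.5799, -0.0284, 0.1795]
tool_rot: [3.12, 0.019, 1.335]
contact_force: [-0.2, -0.3, -0.3]
opening: 0.0114
```

```bash
python3 pink.py
python3 - <<'E'
from h import *
from cell import cams,telemetry
p=cams.read_camera("wrist"); cv2.imwrite("pics/w9.png",p["color"][:,:,::-1]); np.savez("pics/w9.npz",**{k:p[k] for k in("color","K","R","t")})
E
```

```text
t 17.57 [ 0.5799 -0.0284  0.1795] [3.12  0.019 1.335] q6 0.07 F [-0.2 -0.3 -0.3] open 0.0114
tool [-177.  -111.8  179.5] plate FL [-67.8 -83.2 155. ] FR [ -67.8 -143.1  158.6] BL [-127.8  -83.2  155.6] yaw err [-0.06  0.01 -0.  ]
```

View pics/w9.png

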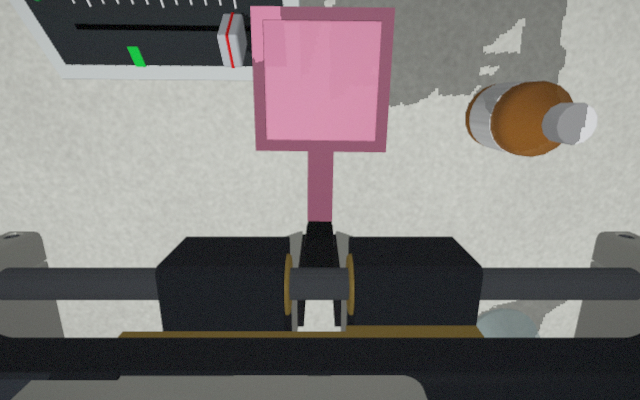

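```bash
cat > meas.py <<'E'
from h import *
from wire import L
Q=np.array((.513,.170,1.333))
def pl(p,uv,h,q=Q):
    ca,sa=np.cos(q[2]),np.sin(q[2]); ax=np.array([ca,sa,0]);ay=np.array([-sa,ca,0])
    n=-np.sin(.66)*ax+np.cos(.66)*np.array([0,0,1]); t=np.cos(.66)*ax+np.sin(.66)*np.array([0,0,1]); P0=L(q,(-54,0,42))[0]
    o,d=ray(p,uv); s=(P0+n*h-o)@n/(d@n); X=o+s*d-P0; return (np.array([X@t,X@ay])*1e3).round(1)
def seg(p,box=(0,0,640,400)):
    c=p["color"].astype(int); m=np.zeros(c.shape[:2],bool); m[box[1]:box[3],box[0]:box[2]]=1
    g=(c[...,1]>110)&(c[...,1]-c[...,0]>60)&(c[...,1]-c[...,2]>60)&m
    r=(c[...,0]-c[...,1]>60)&(c[...,0]-c[...,2]>60)&m
    return g,r
E
python3 - <<'E'
from meas import *
p=np.load("pics/w9.npz"); g,r=seg(p,(60,0,250,80))
for nm,m in(("g",g),("r",r)):
    y,x=np.nonzero(m); k=y>30 if nm=="g" else y>-1; print(nm,x[k].mean(),y[k].mean(),k.sum(),x[k].min(),x[k].max(),y[k].min(),y[k].max())
    if nm=="r": print(sorted(set(zip(y[::6],x[::6])))[:20])
crop(p,(60,0,260,90),4,"pics/w9c.png")
print(pl(p,(137,56),0))
E
```

```text
g 135.97356828193833 55.84581497797357 227 127 145 46 66
r 229.25786163522014 40.34591194968554 159 225 234 12 67
[(np.int64(12), np.int64(231)), (np.int64(14), np.int64(231)), (np.int64(16), np.int64(232)), (np.int64(19), np.int64(230)), (np.int64(21), np.int64(230)), (np.int64(23), np.int64(230)), (np.int64(25), np.int64(230)), (np.int64(28), np.int64(227)), (np.int64(30), np.int64(228)), (np.int64(32), np.int64(228)), (np.int64(35), np.int64(225)), (np.int64(37), np.int64(225)), (np.int64(38), np.int64(228)), (np.int64(40), np.int64(228)), (np.int64(42), np.int64(228)), (np.int64(44), np.int64(229)), (np.int64(46), np.int64(229)), (np.int64(48), np.int64(230)), (np.int64(50), np.int64(230)), (np.int64(53), np.int64(229))]
[-25.5  27.2]
```

View pics/w9c.png

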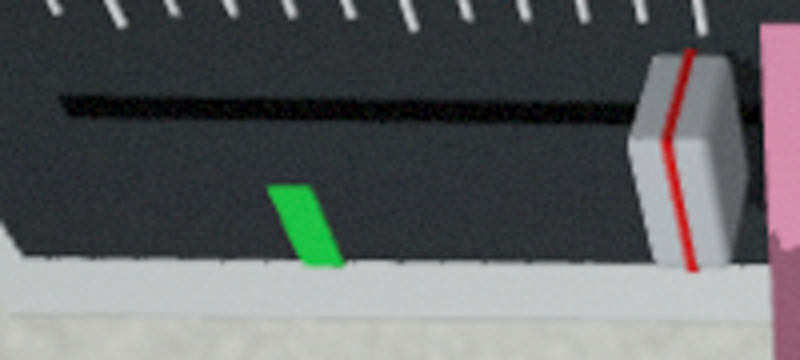

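Run:
```python
from meas import *
p=np.load("pics/w9.npz")
print("top lower",pl(p,(226.75,34.5),.03),"top upper",pl(p,(232.5,12.5),.03),"bottom",pl(p,(233,67.5),.0),"tape",pl(p,(136.1,56.2),0),"tape top",pl(p,(132.1,46.5),0),"tape bot",pl(p,(140.7,66.6),0),"track end",pl(p,(75.5,26.5),0), "track centre under grip row",pl(p,(226,29),0))
```

```text
top lower [  9.2 -54.3] top upper [ 23.5 -60.7] bottom [-35.3 -46.3] tape [-25.7  28. ] tape top [-17.5  27.7] tape bot [-34.8  28.1] track end [-2.2 62.3] track centre under grip row [ -3.2 -47.1]
```

Run:
```python
from meas import *
p=np.load("pics/w9.npz")
print("top upper",pl(p,(226.75,34.5),.03),"base upper",pl(p,(232.5,12.5),.0),"top lower",pl(p,(233,67.5),.03))
```

```text
top upper [  9.2 -54.3] base upper [  8.8 -54.1] top lower [-15.4 -53.9]
```

Run:
```python
from h import *
S=np.load("pics/k8S.npz");w=np.load("pics/w8.npz")
c=-w["R"].T@w["t"]; print(c,(proj(S,c)[0]-[310,90]+.5)*5, proj(S,c))
S=np.load("pics/k1S.npz")
im=cv2.resize(np.load("pics/k8S.npz")["color"][40:220,290:430,::-1],None,fx=4,fy=4,interpolation=cv2.INTER_CUBIC)
u=(proj(S,c)[0]-[290,40]+.5)*4; cv2.circle(im,(int(u[0]),int(u[1])),4,(0,255,0),1); cv2.imwrite("pics/k8z.png",np.clip(255*(im/255.)**.6,0,255).astype(np.uint8))
```

```text
[0.56869774 0.03283398 0.32232539] [319.93299839 150.5907723 ] [[373.48659968 119.61815446]]
```

View pics/k8z.png

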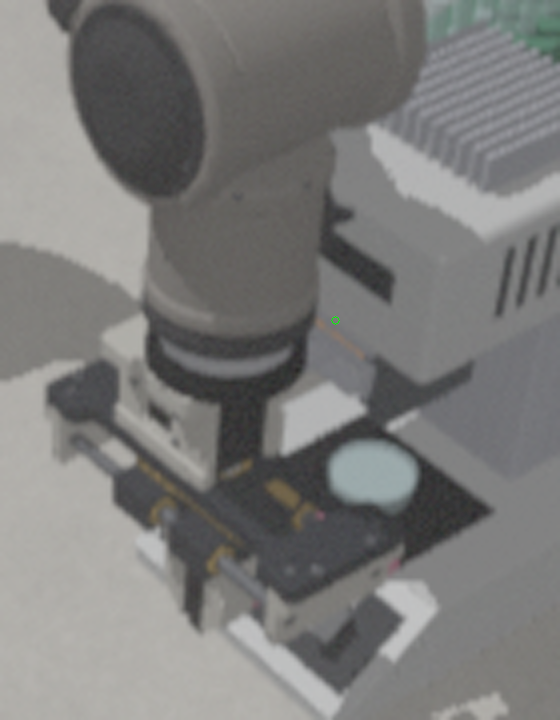

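Request:
{"name": "servo_tool", "arguments": {"targets": "1 0 40 0; 1 0 40 0; 0 0 20 0; 0 0 0 0"}}

```text
time: 18.12
tool_pos: [0.5811, -0.0297, 0.0776]
tool_rot: [3.119, 0.019, 1.336]
contact_force: [0.3, 0.8, -0.2]
opening: 0.0117
```

```bash
cat > wl.py <<'E'
import sys
from h import *
from cell import cams
p=cams.read_camera("wrist"); t=sys.argv[1]; np.savez(f"pics/{t}.npz",**{k:p[k] for k in("color","K","R","t")}); cv2.imwrite(f"pics/{t}.png",p["color"][:,:,::-1])
E
python3 pink.py; python3 wl.py w10
```

```text
t 18.12 [ 0.5811 -0.0297  0.0776] [3.119 0.019 1.336] q6 0.08 F [ 0.3  0.8 -0.2] open 0.0117
tool [-178.  -113.2   77.6] plate FL [-68.8 -84.5  53.1] FR [ -68.7 -144.4   56.7] BL [-128.8  -84.6   53.7] yaw err [-0.06   0.011  0.001]
```

View pics/w10.png

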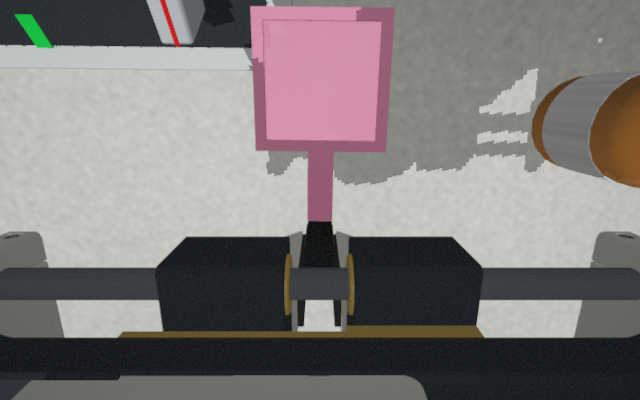

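Request:
{"name": "servo_tool", "arguments": {"targets": "0 -18 0 0; 0 -12 0 0; 0 -12 0 0; 0 -12 0 0; 0 0 0 0"}}

```text
time: 18.8
tool_pos: [0.5307, -0.0176, 0.0818]
tool_rot: [3.106, 0.018, 1.335]
contact_force: [0.4, 0.2, -0.7]
opening: 0.0114
```

```bash
python3 pink.py; python3 wl.py w11
```

```text
t 18.8 [ 0.5307 -0.0176  0.0818] [3.106 0.018 1.335] q6 0.09 F [ 0.4  0.2 -0.7] open 0.0114
tool [-178.2  -61.4   81.8] plate FL [-68.9 -33.   57. ] FR [-68.9 -92.9  61.4] BL [-128.9  -33.    57.6] yaw err [-0.073  0.01  -0.   ]
```

View pics/w11.png

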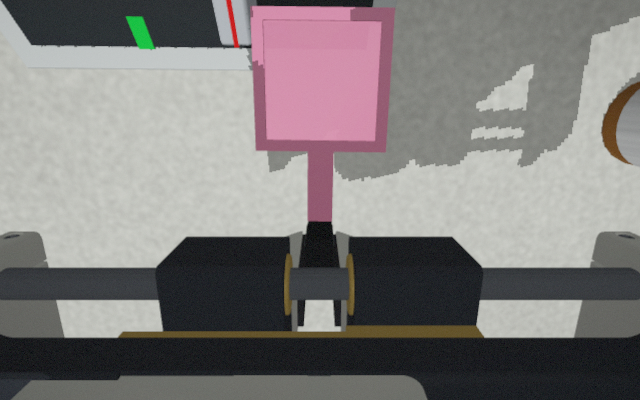

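Request:
{"name": "servo_tool", "arguments": {"targets": "0 -10 4 0; 0 -12 1 0; 0 -12 1 0; 0 -8 1 0; 0 0 0 0"}}

```text
time: 19.48
tool_pos: [0.4889, -0.0077, 0.0732]
tool_rot: [3.103, 0.018, 1.334]
contact_force: [1.9, -0.4, 0.4]
opening: 0.0113
```

```bash
python3 pink.py; python3 wl.py w12
python3 - <<'E'
from h import *
p=np.load("pics/w12.npz"); crop(p,(100,0,270,80),4.5,"pics/w12c.png")
E
```

```text
t 19.48 [ 0.4889 -0.0077  0.0732] [3.103 0.018 1.334] q6 0.1 F [ 1.9 -0.4  0.4] open 0.0113
tool [-178.3  -18.4   73.2] plate FL [-69.    9.8  48.4] FR [-69.1 -50.1  52.9] BL [-129.     9.8   49. ] yaw err [-0.076  0.009 -0.001]
```

View pics/w12c.png

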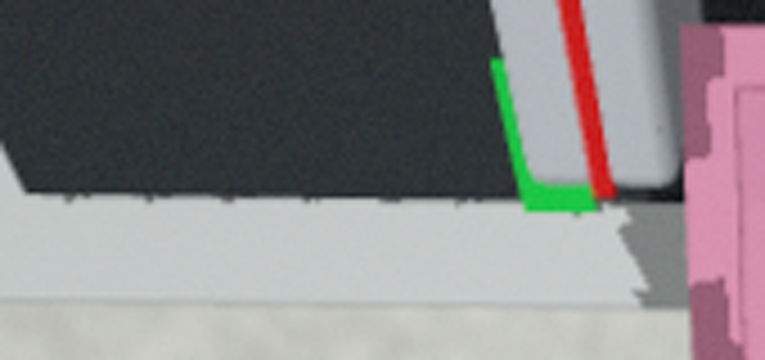

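Run:
```python
from meas import *
p=np.load("pics/w12.npz")
print("red",pl(p,(234.3,43),.03),pl(p,(226.4,0),.03),"tapeL",pl(p,(216.7,46.5),0),"tapeR",pl(p,(232.9,46.5),0))
```

```text
red [-14.8  15.5] [ 2.5 15.6] tapeL [-34.1  31.3] tapeR [-34.  23.]
```

Request:
{"name": "servo_tool", "arguments": {"targets": "0 -5 -2 0; 0 -4 -1 0; 0 -1 0 0"}}

```text
time: 19.9
tool_pos: [0.4792, -0.0054, 0.0758]
tool_rot: [3.103, 0.018, 1.335]
contact_force: [1.3, -0.6, -2.1]
opening: 0.0117
```

```bash
python3 pink.py; python3 wl.py w13
python3 - <<'E'
from h import *
p=np.load("pics/w13.npz"); crop(p,(100,0,270,80),4.5,"pics/w13c.png")
E
```

```text
t 19.9 [ 0.4792 -0.0054  0.0758] [3.103 0.018 1.335] q6 0.1 F [ 1.3 -0.6 -2.1] open 0.0117
tool [-178.4   -8.5   75.8] plate FL [-69.1  19.7  50.9] FR [-69.1 -40.1  55.5] BL [-129.1   19.7   51.5] yaw err [-0.076  0.01  -0.001]
```

View pics/w13c.png

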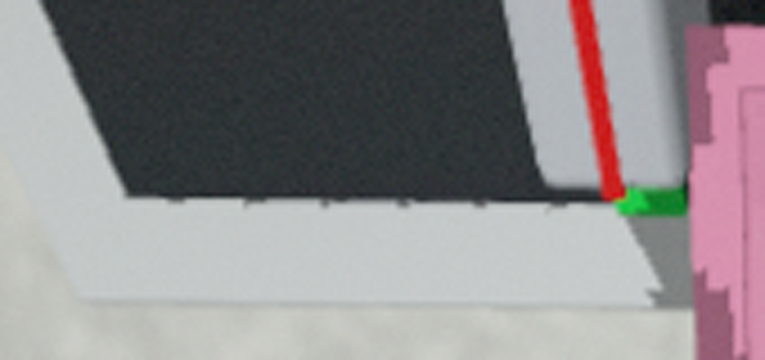

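Run:
```python
from meas import *
p=np.load("pics/w13.npz")
print("red",pl(p,(100+614/4.5,195/4.5),.03),pl(p,(100+580/4.5,0),.03),"tapeL",pl(p,(100+617/4.5,210/4.5),0))
p=np.load("pics/w12.npz")
print("red",pl(p,(100+605/4.5,193/4.5),.03),"tapeL",pl(p,(100+527/4.5,205/4.5),0),"R",pl(p,(100+598/4.5,205/4.5),0))
```

```text
red [-14.6  25. ] [ 3.1 25. ] tapeL [-33.8  31.1]
red [-14.7  15.5] tapeL [-33.6  31. ] R [-33.5  22.9]
```

Request:
{"name": "servo_tool", "arguments": {"targets": "0 -2.4 0 0; 0 0 0 0"}}

```text
time: 20.2
tool_pos: [0.4768, -0.0048, 0.0757]
tool_rot: [3.103, 0.018, 1.334]
contact_force: [1.8, 0.6, -1.0]
opening: 0.0119
```

```bash
python3 pink.py; python3 wl.py w14
python3 - <<'E'
from h import *
p=np.load("pics/w14.npz"); crop(p,(100,0,270,80),4.5,"pics/w14c.png")
E
```

```text
t 20.2 [ 0.4768 -0.0048  0.0757] [3.103 0.018 1.334] q6 0.1 F [ 1.8  0.6 -1. ] open 0.0119
tool [-178.4   -6.    75.7] plate FL [-69.1  22.2  50.8] FR [-69.1 -37.7  55.4] BL [-129.1   22.2   51.4] yaw err [-0.076  0.01  -0.001]
```

View pics/w14c.png

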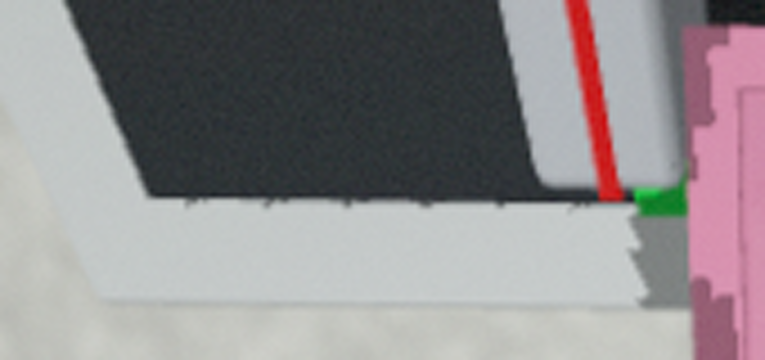

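Request:
{"name": "servo_tool", "arguments": {"targets": "0 10 0 0; -15 20 0 0; -20 10 -10 0; -5 0 -30 0; 0 0 -20 0; 0 0 0 0"}}

```text
time: 21.0
tool_pos: [0.506, -0.0534, 0.1384]
tool_rot: [3.109, 0.019, 1.337]
contact_force: [-0.3, -0.5, -0.9]
opening: 0.0114
```

```bash
python3 pink.py; python3 look.py k15 >/dev/null; python3 wl.py w15
```

```text
t 21.0 [ 0.506  -0.0534  0.1384] [3.109 0.019 1.337] q6 0.0 F [-0.3 -0.5 -0.9] open 0.0114
tool [-218.8  -45.9  138.4] plate FL [-109.6  -17.3  113.6] FR [-109.5  -77.2  117.8] BL [-169.6  -17.4  114.2] yaw err [-0.07   0.011  0.001]
```

View pics/w15.png

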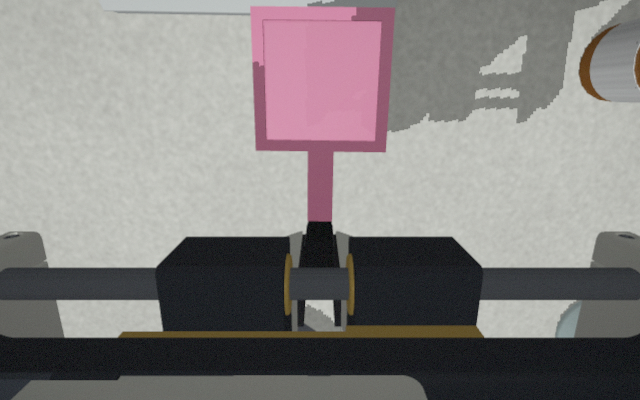

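View pics/k15a.png

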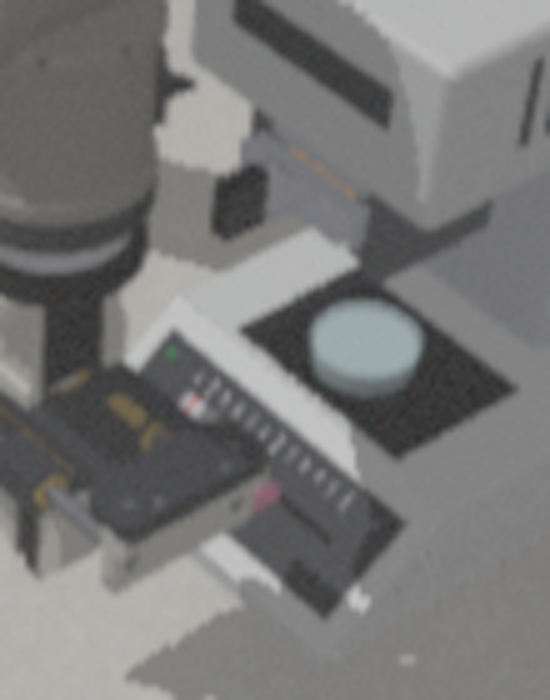

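Request:
{"name": "servo_tool", "arguments": {"targets": "15 20 -20 0; 15 20 -20 0; 10 0 -5 0; 0 0 0 0"}}

```text
time: 21.65
tool_pos: [0.5497, -0.0204, 0.1773]
tool_rot: [3.124, 0.019, 1.338]
contact_force: [0.6, -0.8, -1.7]
opening: 0.0115
```

```bash
python3 pink.py; python3 wl.py w16
python3 - <<'E'
from h import *
p=np.load("pics/w16.npz"); crop(p,(40,0,240,100),4,"pics/w16c.png")
E
```

```text
t 21.65 [ 0.5497 -0.0204  0.1773] [3.124 0.019 1.338] q6 0.08 F [ 0.6 -0.8 -1.7] open 0.0115
tool [-176.4  -80.5  177.3] plate FL [-67.3 -51.5 152.9] FR [ -67.1 -111.4  156.2] BL [-127.3  -51.6  153.5] yaw err [-0.055  0.011  0.002]
```

View pics/w16c.png

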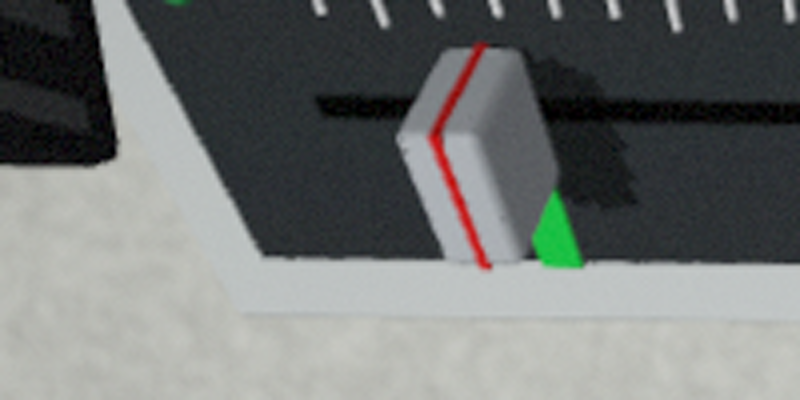

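Run:
```python
from meas import *
p=np.load("pics/w16.npz"); c=lambda u:(40+u[0]/4,u[1]/4)
print("topup",pl(p,c((433,137)),.03),"toplow",pl(p,c((486,263)),.03),"baseup",pl(p,c((482,46)),0),"tapeBR",pl(p,c((582,264)),0),"BL",pl(p,c((545,264)),0),"trackend",pl(p,c((320,105)),0))
```

```text
topup [ 8.9 28.6] toplow [-14.2  28. ] baseup [ 8.9 28.2] tapeBR [-34.1  23.4] BL [-34.1  30.8] trackend [-2.  61.4]
```

```bash
python3 plan.py 0.510 -0.097 0.06 0 4
```

```text
21.7 [ 0.5495 -0.0208  0.1771] [3.124 0.02  1.338]
-20.2 -5.7 29.6 0.000; -20.2 -5.7 29.6 0.000; -20.2 -5.7 29.6 0.000; -20.2 -5.7 29.6 0.000
```

Request:
{"name": "servo_tool", "arguments": {"targets": "-30 -6 10 0; -30 -6 30 0; -20 -6 40 0; 0 -5 36 0; 0 0 0 0"}}

```text
time: 22.32
tool_pos: [0.5032, -0.0984, 0.0564]
tool_rot: [3.131, 0.02, 1.338]
contact_force: [-0.7, -0.1, -0.8]
opening: 0.0117
```

```bash
python3 pink.py
```

```text
t 22.32 [ 0.5032 -0.0984  0.0564] [3.131 0.02  1.338] q6 -0.08 F [-0.7 -0.1 -0.8] open 0.0117
tool [-263.2  -53.7   56.4] plate FL [-154.   -24.6   32.1] FR [-153.9  -84.5   35. ] BL [-214.   -24.7   32.8] yaw err [-0.048  0.012  0.002]
```

Request:
{"name": "servo_tool", "arguments": {"targets": "0 0 20 0; 0 0 8 0; 0 0 1 0"}}

```text
time: 22.7
tool_pos: [0.5048, -0.0997, 0.0296]
tool_rot: [3.127, 0.02, 1.338]
contact_force: [0.0, 0.4, -1.5]
opening: 0.0114
```

```bash
python3 pink.py
```

```text
t 22.7 [ 0.5048 -0.0997  0.0296] [3.127 0.02  1.338] q6 -0.08 F [ 0.   0.4 -1.5] open 0.0114
tool [-264.   -55.6   29.6] plate FL [-154.9  -26.5    5.2] FR [-154.7  -86.4    8.3] BL [-214.8  -26.6    5.9] yaw err [-0.052  0.012  0.002]
```

Request:
{"name": "servo_tool", "arguments": {"targets": "0 0 5 0; 0 0 1 0"}}

```text
time: 22.95
tool_pos: [0.506, -0.1, 0.025]
tool_rot: [3.124, 0.021, 1.338]
contact_force: [0.1, -0.4, -0.1]
opening: 0.0116
```

Request:
{"name": "servo_tool", "arguments": {"targets": "0 0 0 0; 0 0 0 0; 0 0 0 0", "hand": 0.5}}

```text
time: 23.32
tool_pos: [0.5066, -0.1001, 0.0258]
tool_rot: [3.123, 0.021, 1.338]
contact_force: [0.0, -0.7, 0.0]
opening: 0.0367
```

Request:
{"name": "servo_tool", "arguments": {"targets": "0 0 -30 0; 0 0 -50 0; 0 0 -50 0; -50 0 -30 0; -50 0 0 0; -40 0 0 0; 0 0 0 0"}}

```text
time: 24.2
tool_pos: [0.4717, -0.2357, 0.195]
tool_rot: [3.121, 0.023, 1.341]
contact_force: [-0.9, 0.5, -0.1]
opening: 0.0458
```

```bash
python3 look.py k17
python3 - <<'E'
from h import *
for n in "ST":
    p=np.load(f"pics/k17{n}.npz"); cv2.imwrite(f"pics/k17full{n}.png",p["color"][:,:,::-1])
E
```

```text
24.2 [ 0.4717 -0.2357  0.195 ] [3.1208 0.0227 1.3407] q6 -0.365 F [-0.9  0.5 -0.1]
tool in lamp mm -404.0 -55.4 yaw err 3.1493
```

View pics/k17fullS.png

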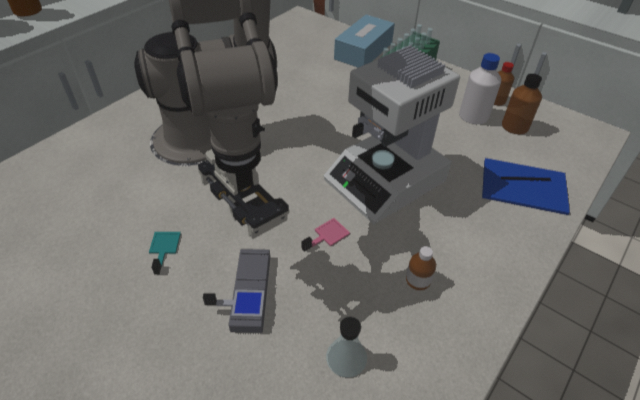

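View pics/k17a.png

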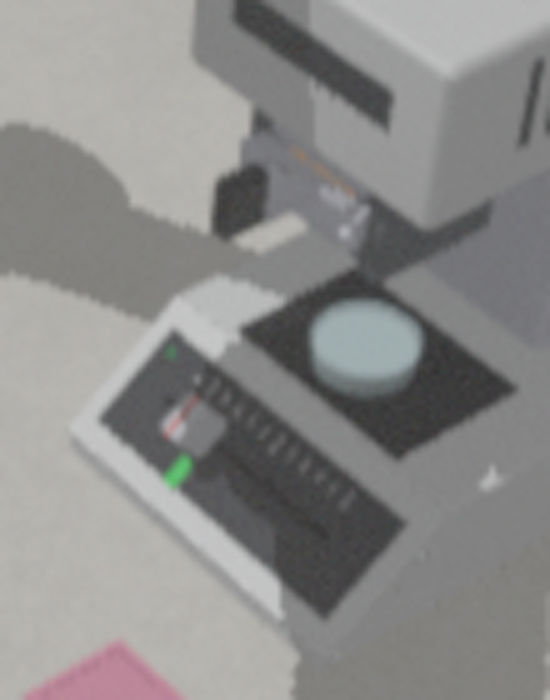

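View pics/k17b.png

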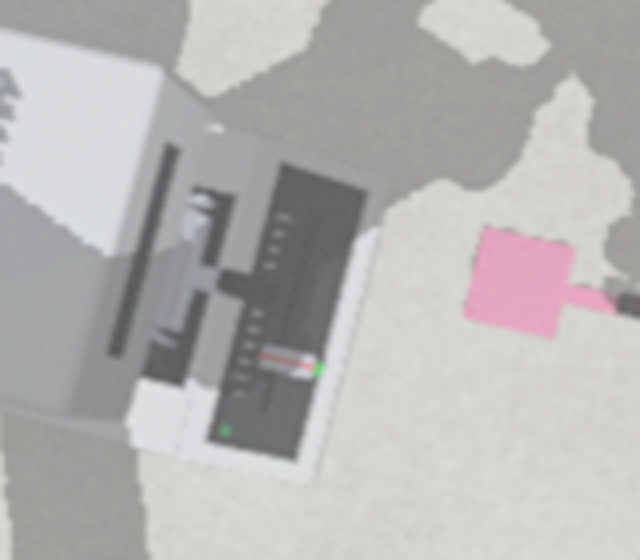

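Run:
```python
from h import *
from wire import L
p=np.load("pics/w16.npz"); Q=(.513,.170,1.333)
for dx in (-5,0,5):
  for a in [(-88,-6,205),(-88,-6,235),(-88,6,235)]: print(dx,a,((proj(p,L(Q,[(a[0]+dx,a[1],a[2])]))[0]-[40,0])*4).round(0))
```

```text
-5 (-88, -6, 205) [141. 235.]
-5 (-88, -6, 235) [-211.  179.]
-5 (-88, 6, 235) [-430.  177.]
0 (-88, -6, 205) [129. 164.]
0 (-88, -6, 235) [-236.   80.]
0 (-88, 6, 235) [-458.   78.]
5 (-88, -6, 205) [115.  91.]
5 (-88, -6, 235) [-261.  -22.]
5 (-88, 6, 235) [-488.  -25.]
```

Run:
```python
from cell import robot
print(robot.hand_in())
```

```text
the job is handed in; nothing more can be done
None
```

I put the amber filter in the middle slot first, then slid the dimmer to the green tape, and handed the job in at about 24 s of the 53 s allowed. The hand-in gives no verdict, so the checks below are my own.

**Filter:** I gripped the amber filter by its black grip, slid it in until it hit the back stop, and let go. I then pushed the grip with the closed fingers. It did not move under about 11 N.

**Dimmer:** The moves could not tilt the tool, and an upright tool would have hit the lamp head and the filter's grip. So I picked up the loose pink look-alike filter and used its edge to push the dimmer. I then laid it on the bench in front of the lamp, so it now lies in a different place.

**Last checks:**
- **Filter seating:** the grip appeared within about 1 mm of its expected seated position in a wrist picture taken after the push, and unmoved in the last scene picture.
- **Dimmer setting:** the red line measured y ≈ 28.2 mm and the tape centre between 27.0 and 28.0 mm over three views. The line should be within about 1 mm of the tape, against the 4 mm allowed.
- **Other objects:** the blue filter, dish, bottle and flask looked unmoved. I judged this by eye and did not measure it.
- **Disagreements:** my lamp position was 2–3 mm off along the panel slope against the given dimensions. The two finger contacts put the filter at +0.3 and -1.1 mm, a disagreement of about 1.5 mm. Both are within tolerance.

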